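# Chock a row of bottles lying for a leak test

### The job

The three amber bottles are to lie on their sides for a leak test. Bring the third one onto the black mat, so that all three lie side by side across the mat in one row along its middle, touching, and take the two yellow chocks from the slanted rest and set one flat on the mat at each end of the row, thin edge tucked snugly under the outer bottle, so that no bottle can roll. Do not disturb the other things on the bench.

Things in the scene. Friction and masses are not known exactly. Their poses are not given: they have to be found in the camera images.
- mat: black rubber mat fixed on the worktop, 120 (x) x 320 (y) x 4 mm thick, thin blue lines along its long edges; origin at the centre of its underside; its long axis y is the direction of the row, bottles lie along its x
- rest: fixed folded-steel rest, 190 mm wide (y), about 100 mm deep (x) and 70 mm high; origin at the centre of its underside; its top slopes up along +x at 35 degrees and has a 6 mm lip at the lower (-x) edge; the chocks lie on it side by side in y, centres 94 mm apart
- bottle_a_mid (a point): centre (on the axis, half-way along) of a round amber screw-cap bottle with a blue cap, 45 to 47 mm in diameter, 88 mm long, about 0.15 kg, lying on its side on the mat; its z axis runs along the bottle from base to cap; the axis is about 23 mm above what it lies on. It rolls, a little reluctantly. The three bottles are alike; cap ends may point either way
- bottle_b_mid (a point): centre (on the axis, half-way along) of a round amber screw-cap bottle with a blue cap, 45 to 47 mm in diameter, 88 mm long, about 0.15 kg, lying on its side on the mat; its z axis runs along the bottle from base to cap; the axis is about 23 mm above what it lies on. It rolls, a little reluctantly. The three bottles are alike; cap ends may point either way
- bottle_c_mid (a point): centre (on the axis, half-way along) of a round amber screw-cap bottle with a blue cap, 45 to 47 mm in diameter, 88 mm long, about 0.15 kg, lying on its side on the worktop behind the mat; its z axis runs along the bottle from base to cap; the axis is about 23 mm above what it lies on. It rolls, a little reluctantly. The three bottles are alike; cap ends may point either way
- chock0_grip (a point): centre of the grip rib (14 mm thick in x, 70 wide in y, 34 to 66 mm above the underside) of a yellow wedge chock, 56 deep x 70 wide x 66 mm high, 0.25 kg. Axes: x from thin toe to back, z up from the flat underside. This point is 50 mm above the underside, 9 mm in front of the back. Before the rib: flat top 18 mm deep, then a 55-degree face down to the toe. Starts on the rest, toe downhill, leaning with it
- chock0_toe (a point): toe point of the chock of chock0_grip, same axes: on the underside, 49 mm ahead of the rib centre, where the 55-degree face would meet it (2 mm ahead of the 3 mm thick toe edge). Tight against a bottle, it lies about 12 mm outward of the line under the bottle axis. Pushed along the mat, a chock rolls the bottles before it
- chock1_grip (a point): centre of the grip rib (14 mm thick in x, 70 wide in y, 34 to 66 mm above the underside) of a yellow wedge chock, 56 deep x 70 wide x 66 mm high, 0.25 kg. Axes: x from thin toe to back, z up from the flat underside. This point is 50 mm above the underside, 9 mm in front of the back. Before the rib: flat top 18 mm deep, then a 55-degree face down to the toe. Starts on the rest, toe downhill, leaning with it
- chock1_toe (a point): toe point of the chock of chock1_grip, same axes: on the underside, 49 mm ahead of the rib centre, where the 55-degree face would meet it (2 mm ahead of the 3 mm thick toe edge). Tight against a bottle, it lies about 12 mm outward of the line under the bottle axis. Pushed along the mat, a chock rolls the bottles before it
- dropper_mid (a point): bystander, not to be disturbed: centre of the upright amber dropper bottle, 33 mm across, 102 mm high, on the worktop to the right of the third bottle, behind the rest
- slides_mid (a point): bystander, not to be disturbed: centre of the white box of slides with an orange patch, 35 x 85 x 32 mm, near the left end of the mat
- pot_mid (a point): bystander, not to be disturbed: centre of the flat round white pot, 90 mm across, 32 mm high, behind the rest, beside the fridge

How it is judged:
By the outcome, as a careful person would: the job done as asked, in the order asked, and still so for the second after the job is handed in, with the robot touching nothing.
It also fails if it takes over 72 s, if anything falls off the work surface, if the arm or the gripper's body presses on something with over 40 N, if the wrist force passes 120 N, or if a joint passes its speed limit or range.

### The arm

A 6-joint arm with a two-finger parallel gripper is mounted at the origin on a cart in front of the work surface, level with it; the furniture and walls round the work are solid. World frame = base frame: x ahead of the robot, y to its left, z up, the work surface at z = 0. Lengths are in m, angles in degrees, forces in N, time in s.
With the tool pointing down it reaches from about 0.35 to 0.875 m from the base axis. Payload 4.2 kg.
Tool frame: the origin (TCP) lies between the finger pads; the fingertips stand 19 mm ahead of it and the grasp point (between the pads) is the TCP; z points along the fingers, y is the line along which they close (so a half turn about z gives the same grasp; the last joint's range is limited). The gripper opens to 87 mm and grips with 3 to 60 N. Pads are 19 mm wide; open, the fingers measure 117 mm over their backs; the gripper's body (75 mm by 190 mm) begins 51 mm behind the grasp point.
Start: joints at [89.129, 22.042, 0.453, 0, -68.411, -14.817], TCP at [0.169, 0.602, 0.242] pointing down, gripper open.
Joint ranges: [-179.83, 179.83], [-69.29, 118.12], [-61.27, 80.66], [-181.25, 117.63], [-171.15, -9.14], [-177.46, 177.46]. Speed limits (degrees/s): [159.86, 159.86, 180, 180, 180, 180].

### API

Orientations are given as a 3x3 rotation matrix whose columns are the frame's x, y, z axes.
In Python, from station import r gives the robot as it stands.
- The arm moves only by the tool drive_tool, never from a script. Its argument "steps" is one flat list of numbers, 7 for each row, row after row: the turn, a rotation vector about the tool's x, y, z in rad, then the shift along the tool's x, y, z in m, then the opening, from 0 (shut) to 1 (fully open). A call has 1 to 10 rows; each row shifts and turns the commanded pose from where the row before left it, along the tool's axes as they then stand; what a row does not reach is not made up. A row lasts 1/12 s, in which the tool goes at most 41.7 mm and 7.16 degrees, less where a joint would pass 70% of its speed; a pose out of reach is approached as far as the arm can. A call is refused whole if a number of a shift passes 0.0417 or a number of a turn 0.125, either way. A call with a gripper value outside its range is refused whole. The fingers move at their own pace and stop on an object; the grip force is fixed at half the most. Time passes only in rows, so rows that do not move let the fingers close. It gives the time, the measured TCP pose, the force, the opening and the grip force at its end, in the units of the state.
- r.sense(): the state, without advancing time (a new reading comes with each control period).
- r.capture(name): name is "scene" or "side" or "wrist"; returns the picture (384x512x3 uint8, blue, green, red); there is no depth.
- r.camera_params(name): a dict with "camera_matrix" (3x3 intrinsics, pixels), "k1" (the pictures are not rectified: a ray, as slopes to the right and down, at radius r is drawn at 1 + k1 r^2 times it, then the intrinsics apply), "extrinsics" (4x4, takes a point from world to camera coordinates). Camera axes: x right, y down, z forward; pixel columns grow to the right and rows downward; lengths in m; the calibration is good to about 2 mm. A picture is of the moment at which its call begins: read the wrist's pose just before it. camera_params takes no time and is no camera call; for the wrist camera it gives the pose at the moment of the call.
- r.finish_job(): hands the job in; it is judged then, once.
The state is a dict: "time_s": time; "joints": joint angles; "joint_velocities": joint speeds; "effort": joint torques, N m; "tcp_pos": TCP position; "ee_rot": TCP orientation; "wrist_force": force on the tool from outside, world axes, zero at the start; "moment": the same for the moment, N m; "gripper_width": opening from 0.0 (shut) to 1.0 (fully open); "gripper_force": force on a finger pad.
Only numpy, scipy, OpenCV 4.12 (cv2) and the standard library are available. Lean on these libraries where they do the work, as an engineer would, in place of code of your own. Each camera call takes 0.05 s, during which the arm holds its last target. There are 200 camera calls.

## Working session

There is one attempt and no reset: what is moved stays moved. The work goes in short steps, Python scripts to look and compute and a tool call to move; the robot and the scene stay as the last step left them, time stands still between calls to the robot, and variables do not carry over. Pictures are saved under pics/ and viewed, at most 12 in all, crops included, and the job is handed in when it is done.

Besides the shell and the picture viewer there is one more tool, called after "Call:" as a command line: name --argument value ..., lists and objects as JSON in quotes. drive_tool: Moves the arm, as the interface text tells. Its arguments: {"type":"object","properties":{"steps":{"type":"array"}},"required":["steps"]}

```bash
mkdir -p pics; cat > h.py <<'E'
import numpy as np, cv2
from station import r
def cap(n,f,crop=None,s=1):
    im=r.capture(n)
    cv2.imwrite('pics/raw_'+f+'.png',im)
    return im
def ray(P,uv):
    K=np.array(P['camera_matrix']);E=np.array(P['extrinsics']);k=P['k1']
    d=np.array([(uv[0]-K[0,2])/K[0,0],(uv[1]-K[1,2])/K[1,1]]);x=d.copy()
    for _ in range(20): x=d/(1+k*(x@x))
    R=E[:3,:3];v=R.T@np.array([x[0],x[1],1]);return -R.T@E[:3,3],v/np.linalg.norm(v)
def tri(obs):
    A=np.zeros((3,3));b=np.zeros(3);L=[]
    for P,uv in obs:
        o,v=ray(P,uv);M=np.eye(3)-np.outer(v,v);A+=M;b+=M@o;L.append((o,v))
    p=np.linalg.solve(A,b)
    return p,[np.linalg.norm(np.cross(p-o,v)) for o,v in L]
def plane(P,uv,z):
    o,v=ray(P,uv);return o+v*(z-o[2])/v[2]
def proj(P,p):
    E=np.array(P['extrinsics']);c=E[:3,:3]@p+E[:3,3];x=c[:2]/c[2];x=x*(1+P['k1']*(x@x))
    K=np.array(P['camera_matrix']);return np.array([K[0,0]*x[0]+K[0,2],K[1,1]*x[1]+K[1,2]])
E
python3 - <<'E'
from h import *
np.set_printoptions(precision=4,suppress=True)
ims={}
import pickle
Ps={}
for n in ['scene','side','wrist']:
    Ps[n]=r.camera_params(n); ims[n]=cap(n,n+'0')
pickle.dump(Ps,open('P0.pkl','wb'))
for n in Ps: print(n,Ps[n]['camera_matrix'],Ps[n]['k1'],np.array(Ps[n]['extrinsics']))
s=r.sense();print(s['tcp_pos'],np.array(s['ee_rot']),s['time_s'])
for n in ['scene','side']:
    cv2.imwrite(f'pics/{n}0.png',cv2.resize(ims[n],(768,576),interpolation=cv2.INTER_CUBIC))
cv2.imwrite('pics/wrist0.png',ims['wrist'])
E
```

```text
scene [[482.0931   0.     252.8453]
 [  0.     482.0931 185.9832]
 [  0.       0.       1.    ]] -0.13347136388545824 [[ 0.4861 -0.8739 -0.0077 -0.3066]
 [-0.5778 -0.3148 -0.753   0.3701]
 [ 0.6556  0.3705 -0.658   0.9108]
 [ 0.      0.      0.      1.    ]]
side [[422.3905   0.     258.1717]
 [  0.     422.3905 195.4444]
 [  0.       0.       1.    ]] -0.03658298169509587 [[-0.888  -0.4599 -0.0016  0.4656]
 [-0.2899  0.5625 -0.7743  0.2606]
 [ 0.357  -0.6871 -0.6328  0.9465]
 [ 0.      0.      0.      1.    ]]
wrist [[346.0059   0.     256.0871]
 [  0.     346.0059 195.7795]
 [  0.       0.       1.    ]] 0.018394237038845268 [[-0.271  -0.9626  0.0013  0.6252]
 [-0.9233  0.2603  0.2826 -0.0341]
 [-0.2724  0.0753 -0.9592  0.3903]
 [ 0.      0.      0.      1.    ]]
[0.1689 0.6013 0.2407] [[ 0.9627 -0.2705 -0.0003]
 [-0.2705 -0.9627 -0.0016]
 [ 0.0001  0.0016 -1.    ]] 0.15
```

View pics/scene0.png

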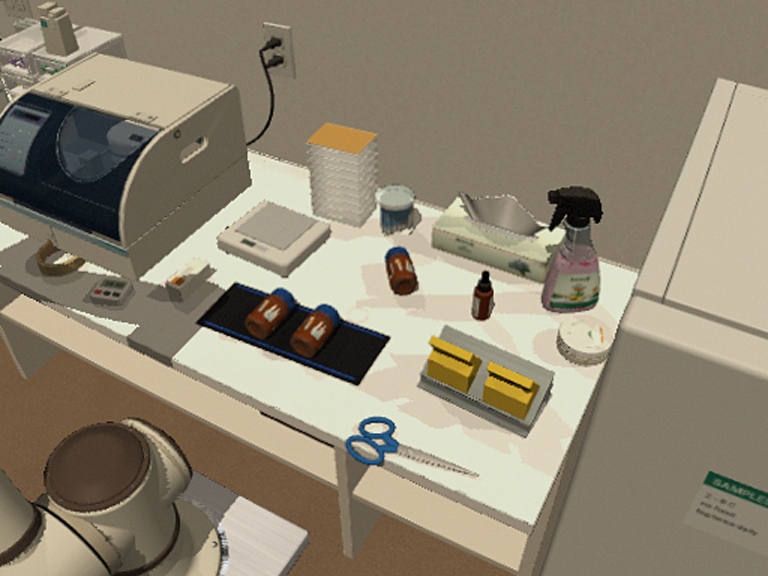

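View pics/side0.png

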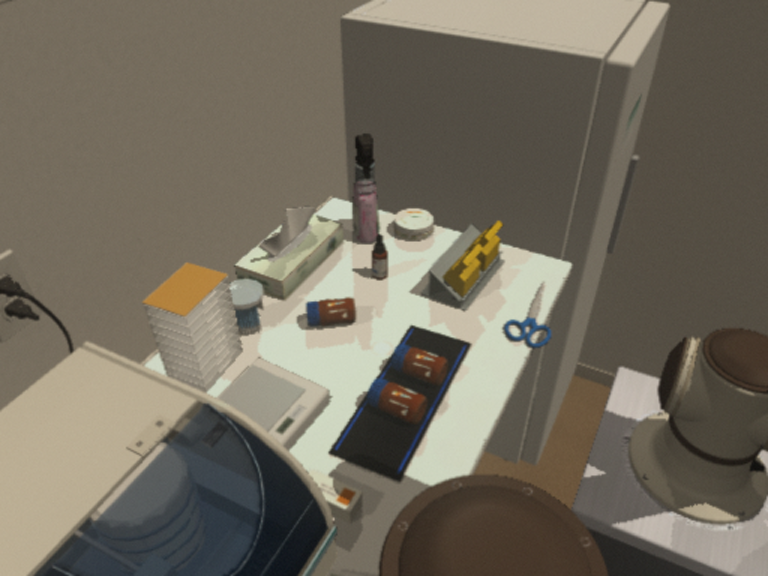

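The scene view shows the mat at about (295,333), two bottles on it at (270,313) and (315,330), the third at (401,270), and the chocks at (453,363) and (509,388). The side view shows the same layout. I'll enlarge both.

```bash
python3 - <<'E'
import cv2
a=cv2.imread('pics/raw_scene0.png')[155:290,130:370]
b=cv2.imread('pics/raw_side0.png')[140:320,195:365]
cv2.imwrite('pics/s1.png',cv2.resize(a,None,fx=3.3333,fy=3.3333,interpolation=cv2.INTER_CUBIC))
cv2.imwrite('pics/d1.png',cv2.resize(b,None,fx=3.3333,fy=3.3333,interpolation=cv2.INTER_CUBIC))
E
```

```text
(no output)
```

View pics/s1.png

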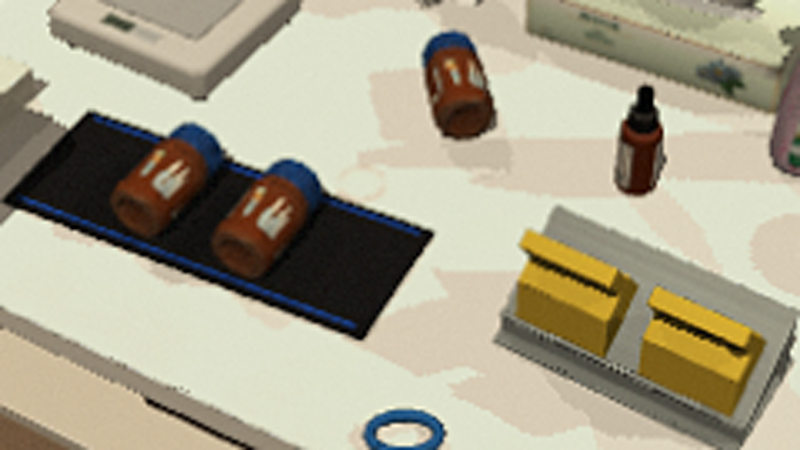

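View pics/d1.png

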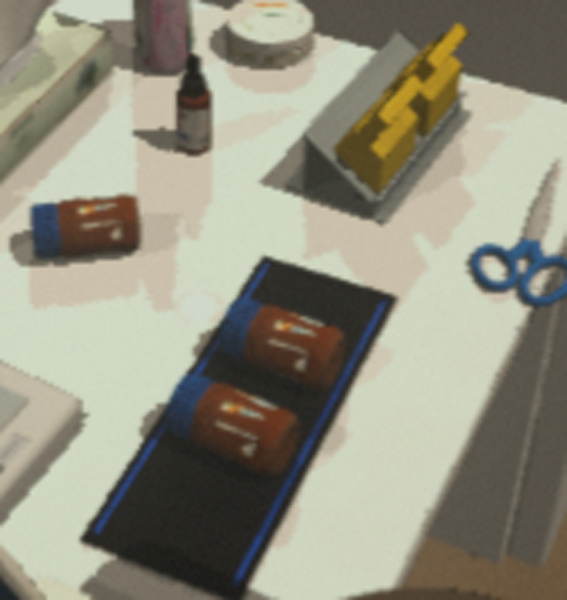

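```bash
python3 - <<'E'
from h import *
import pickle
np.set_printoptions(precision=4,suppress=True)
P=pickle.load(open('P0.pkl','rb'))
S=lambda u:(130+(u[0]+.5)/3.3333-.5,155+(u[1]+.5)/3.3333-.5)
D=lambda u:(195+(u[0]+.5)/3.3333-.5,140+(u[1]+.5)/3.3333-.5)
pts=dict(matLB=((92,113),(83,540)),matLF=((7,200),(243,598)),matRF=((363,338),(395,297)),matRB=((433,233),(265,258)),
bA=((166,181),(235,425)),bB=((268,219),(283,345)),bC=((459,86),(86,227)),cL=((573,258),(408,95)),cR=((702,320),(448,48)),dropper=((645,93),(193,62)),
)
for k,(s,d) in pts.items():
    p,e=tri([(P['scene'],S(s)),(P['side'],D(d))]);print(k,p,np.round(e,4))
for k,u in dict(Crestfl=(500,342),restfr=(735,448),dropbase=(636,190)).items(): print(k,plane(P['scene'],S(u),0))
for k,u in dict(restR=(383,222),restBL=(265,183),potbase=(270,60)).items(): print(k,plane(P['side'],D(u),0))
for k,s,d in [('Ccap',(443,45),(36,231)),('Cbase',(470,125),(138,224)),('Acap',(203,142),(182,402)),('Abase',(131,216),(285,452)),('Bcap',(302,178),(230,324)),('Bbase',(236,258),(333,366))]:
    p,e=tri([(P['scene'],S(s)),(P['side'],D(d))]);print(k,p,np.round(e,4))
E
```

```text
matLB [ 0.5037  0.2313 -0.    ] [0.001 0.001]
matLF [0.3849 0.2241 0.0034] [0. 0.]
matRF [ 0.4011 -0.0899  0.0024] [0.0014 0.0014]
matRB [ 0.5163 -0.0839  0.0025] [0.0013 0.0013]
bA [0.4468 0.111  0.026 ] [0.0015 0.0015]
bB [0.4511 0.021  0.0243] [0.0012 0.0012]
bC [ 0.6589 -0.0309  0.0209] [0.0017 0.0017]
cL [ 0.4516 -0.2232  0.1046] [0.0005 0.0005]
cR [ 0.4485 -0.3167  0.0975] [0.0011 0.0011]
dropper [ 0.643  -0.1957  0.0937] [0.0021 0.0021]
Crestfl [ 0.4446 -0.1761 -0.    ]
restfr [ 0.4364 -0.3569  0.    ]
dropbase [ 0.6337 -0.1999  0.    ]
restR [ 0.4476 -0.1767  0.    ]
restBL [ 0.5625 -0.1782 -0.    ]
potbase [ 0.6434 -0.358   0.    ]
Ccap [0.6885 0.0005 0.0299] [0.0008 0.0008]
Cbase [ 0.6246 -0.0588  0.0166] [0.0014 0.0014]
Acap [0.4925 0.1094 0.0281] [0.0006 0.0006]
Abase [0.4054 0.1144 0.0225] [0.0014 0.0014]
Bcap [0.4975 0.0206 0.0267] [0.0002 0.0002]
Bbase [0.4087 0.0214 0.0215] [0.0017 0.0017]
```

```bash
cat >> h.py <<'E'
def rows(R,p,R2,p2):
    """turn (deg rotvec) about tool axes and shift in current tool frame"""
    from scipy.spatial.transform import Rotation as Ro
    return np.degrees(Ro.from_matrix(R.T@R2).as_rotvec()), R.T@(np.array(p2)-p)
def down(yaw):
    c,s=np.cos(np.radians(yaw)),np.sin(np.radians(yaw));return np.array([[c,s,0],[s,-c,0],[0,0,-1.]])
def now():
    s=r.sense();return np.array(s['ee_rot']),np.array(s['tcp_pos'])
np.set_printoptions(precision=4,suppress=True)
E
python3 - <<'E'
from h import *
import pickle
P=pickle.load(open('P0.pkl','rb'))
for k,u in dict(machcorner=(135,280),machright=(248,200),scaleF=(285,272),slides=(180,298),jar=(397,232)).items(): print(k,plane(P['scene'],((u[0]+.5)/1.5-.5,(u[1]+.5)/1.5-.5),0))
p,e=tri([(P['scene'],(343/1.5,140/1.5)),(P['side'],(188/1.5,290/1.5))]);print('stack top',p,e)
R,p=now();E=np.array(P['wrist']['extrinsics']);print('cam in tool',R.T@(-E[:3,:3].T@E[:3,3]-p)); print('cam axes in tool',(E[:3,:3]@R).T)
print(rows(R,p,down(44),[.64,-.05,.2]))
E
```

```text
machcorner [0.417  0.4058 0.    ]
machright [0.7281 0.3739 0.    ]
scaleF [0.5717 0.1693 0.    ]
slides [0.4202 0.2965 0.    ]
jar [ 0.7797  0.0431 -0.    ]
stack top [0.7943 0.169  0.1675] [np.float64(0.00084505996328865), np.float64(0.0008450599632886218)]
cam in tool [ 0.0779 -0.0008 -0.1424]
cam axes in tool [[-0.0005 -0.9592 -0.2827]
 [ 1.     -0.0003 -0.0004]
 [ 0.0003 -0.2827  0.9592]]
(array([  0.0888,   0.044 , -59.6951]), array([0.6298, 0.4995, 0.0416]))
```

View pics/wrist0.png

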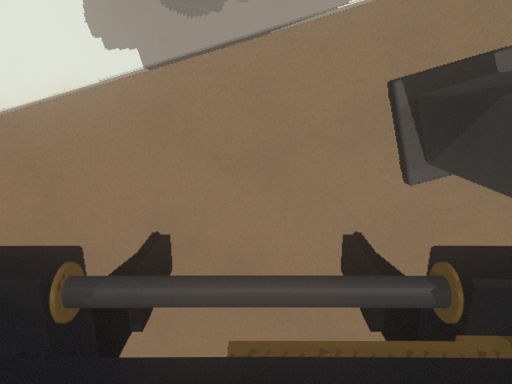

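The wrist picture shows only the open fingers, at columns 160 and 350, with bottle C out of view. I'm moving toward C now.

Call:
drive_tool --steps '[0, 0, 0, 0.024, 0.0297, 0, 1, 0, 0, 0, 0.024, 0.0297, 0, 1, 0, 0, 0, 0.024, 0.0297, 0, 1, 0, 0, 0, 0.024, 0.0297, 0, 1, 0, 0, 0, 0.024, 0.0297, 0, 1, 0, 0, 0, 0.024, 0.0297, 0, 1, 0, 0, 0, 0.024, 0.0297, 0, 1, 0, 0, 0, 0.024, 0.0297, 0, 1, 0, 0, 0, 0.024, 0.0297, 0, 1, 0, 0, 0, 0.024, 0.0297, 0, 1]'

```text
time_s: 0.98
tcp_pos: [0.3198, 0.2489, 0.2416]
ee_rot: [[0.963, -0.27, 0.0], [-0.27, -0.963, 0.0], [-0.0, -0.0, -1.0]]
wrist_force: [-0.0, 0.2, -0.2]
gripper_width: 0.999
gripper_force: 0.0
```

Call:
drive_tool --steps '[0, 0, 0, 0.034, 0.019, 0.002, 1, 0, 0, 0, 0.034, 0.019, 0.002, 1, 0, 0, 0, 0.034, 0.019, 0.002, 1, 0, 0, 0, 0.034, 0.019, 0.002, 1, 0, 0, 0, 0.034, 0.019, 0.002, 1, 0, 0, 0, 0.034, 0.019, 0.002, 1, 0, 0, 0, 0.034, 0.019, 0.002, 1, 0, 0, 0, 0.034, 0.019, 0.002, 1, 0, 0, 0, 0.034, 0.019, 0.002, 1, 0, 0, 0, 0.034, 0.019, 0.002, 1]'

```text
time_s: 1.82
tcp_pos: [0.5966, -0.0257, 0.221]
ee_rot: [[0.963, -0.271, -0.001], [-0.271, -0.963, 0.0], [-0.001, 0.0, -1.0]]
wrist_force: [0.3, 1.6, 0.1]
gripper_width: 1.002
gripper_force: 0.0
```

Call:
drive_tool --steps '[0, 0, -0.104, 0.01, 0.005, 0, 1, 0, 0, -0.104, 0.01, 0.005, 0, 1, 0, 0, -0.104, 0.01, 0.005, 0, 1, 0, 0, -0.104, 0.01, 0.005, 0, 1, 0, 0, -0.104, 0, 0, 0, 1, 0, 0, -0.104, 0, 0, 0, 1, 0, 0, -0.104, 0, 0, 0, 1, 0, 0, -0.104, 0, 0, 0, 1, 0, 0, -0.104, 0, 0, 0, 1, 0, 0, -0.104, 0, 0, 0, 1]'

```text
time_s: 2.65
tcp_pos: [0.6326, -0.0484, 0.2211]
ee_rot: [[0.717, 0.697, -0.001], [0.697, -0.717, 0.0], [-0.001, -0.001, -1.0]]
wrist_force: [-0.1, 0.2, -0.8]
gripper_width: 1.0
gripper_force: 0.0
```

```bash
python3 - <<'E'
from h import *
import pickle
P=r.camera_params('wrist'); im=cap('wrist','w1'); pickle.dump(P,open('Pw1.pkl','wb'))
cv2.imwrite('pics/w1.png',im)
print(proj(P,np.array([.6589,-.0309,.022])),proj(P,np.array([.645,-.197,.05])),now())
E
```

```text
[262.4446 144.0656] [370.9244 272.7653] (array([[ 0.7147,  0.6994, -0.0011],
       [ 0.6994, -0.7147, -0.    ],
       [-0.0008, -0.0008, -1.    ]]), array([ 0.6325, -0.0484,  0.221 ]))
```

View pics/w1.png

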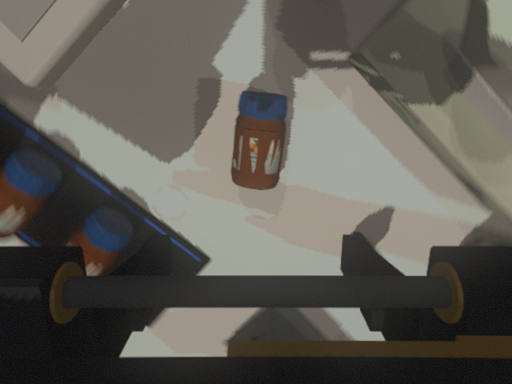

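Bottle C is upright in the wrist view: cap end at (265,93), base end at (256,188), centre at about (260.5,140).

```bash
python3 - <<'E'
from h import *
import pickle
P=pickle.load(open('Pw1.pkl','rb'));P0=pickle.load(open('P0.pkl','rb'))
S=lambda u:(130+(u[0]+.5)/3.3333-.5,155+(u[1]+.5)/3.3333-.5)
D=lambda u:(195+(u[0]+.5)/3.3333-.5,140+(u[1]+.5)/3.3333-.5)
print('tri c',tri([(P,(260.5,140)),(P0['scene'],S((459,86))),(P0['side'],D((86,227)))]))
a=plane(P,(265,94),.024);b=plane(P,(256,187),.024);c=plane(P,(260.5,140),.024);print(a,b,c,np.linalg.norm(a-b),np.degrees(np.arctan2(*(a-b)[[1,0]])))
yaw=np.degrees(np.arctan2(*(a-b)[[1,0]]))
R,p=now();print(rows(R,p,down(yaw),[*((a+b)/2)[:2],.025]))
E
```

```text
tri c (array([ 0.6596, -0.0293,  0.0204]), [np.float64(0.002508655578741609), np.float64(0.002001416855692252), np.float64(0.002456458799329425)])
[0.6942 0.0005 0.024 ] [ 0.6235 -0.0565  0.024 ] [ 0.6606 -0.0265  0.024 ] 0.09085312611469551 38.81596313673299
(array([-0.0417,  0.0492,  5.5635]), array([0.0332, 0.004 , 0.196 ]))
```

Call:
drive_tool --steps '[0, 0, 0, 0.033, 0.004, 0, 1, 0, 0, 0.08, 0, 0, 0.02, 1, 0, 0, 0, 0, 0, 0.03, 1, 0, 0, 0, 0, 0, 0.03, 1, 0, 0, 0, 0, 0, 0.03, 1, 0, 0, 0, 0, 0, 0.03, 1, 0, 0, 0, 0, 0, 0.03, 1, 0, 0, 0, 0, 0, 0.015, 1, 0, 0, 0, 0, 0, 0.01, 1, 0, 0, 0, 0, 0, 0, 1]'

```text
time_s: 3.53
tcp_pos: [0.6578, -0.0286, 0.0237]
ee_rot: [[0.775, 0.632, -0.005], [0.632, -0.775, -0.001], [-0.004, -0.003, -1.0]]
wrist_force: [0.5, 0.3, 0.5]
gripper_width: 0.998
gripper_force: 0.0
```

Call:
drive_tool --steps '[0, 0, 0, 0, 0, 0, 0, 0, 0, 0, 0, 0, 0, 0, 0, 0, 0, 0, 0, 0, 0, 0, 0, 0, 0, 0, 0, 0, 0, 0, 0, 0, 0, 0, 0, 0, 0, 0, 0, 0, 0, 0, 0, 0, 0, 0, 0, 0, 0, 0, 0, 0, 0, 0, 0, 0]'

```text
time_s: 4.2
tcp_pos: [0.6593, -0.0283, 0.0268]
ee_rot: [[0.774, 0.634, -0.0], [0.634, -0.774, 0.0], [0.0, -0.0, -1.0]]
wrist_force: [-0.7, 0.8, 1.5]
gripper_width: 0.502
gripper_force: 29.8
```

Call:
drive_tool --steps '[0, 0, 0, 0, 0, -0.025, 0, 0, 0, 0.107, 0, 0, -0.025, 0, 0, 0, 0.107, 0, 0, -0.025, 0, 0, 0, 0.107, 0, 0, -0.025, 0, 0, 0, 0.107, 0, 0, 0, 0, 0, 0, 0.107, 0, 0, 0, 0, 0, 0, 0.107, 0, 0, 0, 0, 0, 0, 0, -0.034, 0.003, 0, 0, 0, 0, 0, -0.034, 0.003, 0, 0, 0, 0, 0, -0.034, 0.003, 0, 0]'

```text
time_s: 5.03
tcp_pos: [0.5561, -0.0421, 0.1254]
ee_rot: [[0.999, 0.044, -0.002], [0.044, -0.999, -0.0], [-0.002, -0.0, -1.0]]
wrist_force: [-0.2, 0.2, -0.9]
gripper_width: 0.499
gripper_force: 29.8
```

Call:
drive_tool --steps '[0, 0, 0, -0.034, 0.003, 0, 0, 0, 0, 0, -0.034, 0.003, 0, 0, 0, 0, 0, -0.034, 0.003, 0, 0, 0, 0, 0, 0, 0, 0, 0]'

```text
time_s: 5.37
tcp_pos: [0.4477, -0.0567, 0.1252]
ee_rot: [[0.999, 0.042, -0.009], [0.042, -0.999, 0.0], [-0.009, -0.001, -1.0]]
wrist_force: [-0.8, 0.4, -2.4]
gripper_width: 0.504
gripper_force: 29.8
```

```bash
python3 - <<'E'
from h import *
import pickle
s=r.sense();print(s['gripper_width'],s['wrist_force'])
R,p=now();P=r.camera_params('wrist'); im=cap('wrist','w2'); pickle.dump(P,open('Pw2.pkl','wb'))
im2=cap('scene','s2')
a=cv2.resize(im2[155:290,130:350],None,fx=2.7,fy=2.7,interpolation=cv2.INTER_CUBIC)
b=cv2.resize(im[:200],(594,232))
cv2.imwrite('pics/w2.png',np.vstack([a[:,:594],b])); print(a.shape,R,p)
E
```

```text
0.504135684194273 [-0.7654  0.3548 -2.4038]
(364, 594, 3) [[ 0.9991  0.0417 -0.0093]
 [ 0.0417 -0.9991  0.0002]
 [-0.0093 -0.0006 -1.    ]] [ 0.4477 -0.0567  0.1252]
```

View pics/w2.png

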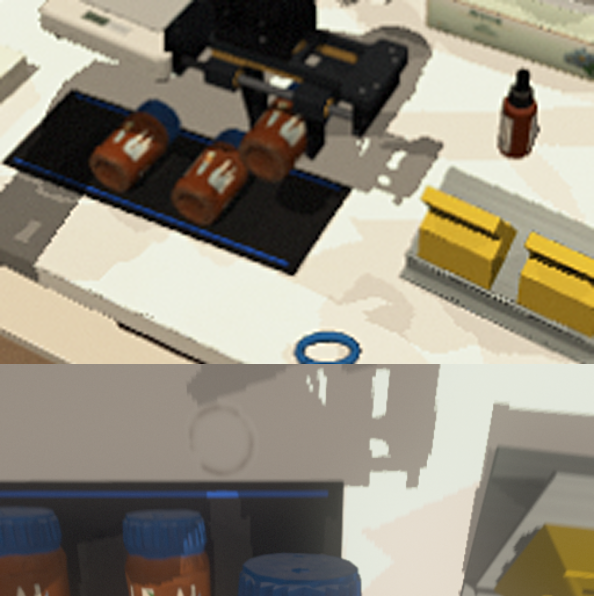

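Bottle C is held and stays level in the gripper. In the wrist strip the mat's back-right corner is at raw (296,102), B's cap end centre at (143,128), A's cap at about (22,126), and C's cap at about (259,166).

```bash
python3 - <<'E'
from h import *
import pickle
P=pickle.load(open('Pw2.pkl','rb'))
for n,u,z in [('corner',(295.6,101.7),.004),('edgeL',(5,101.7),.004),('Bcap',(143,127),.04),('Bcapmid',(143,140),.027),('Acap',(22,126),.04),('Ccap',(259,166),.125)]: print(n,plane(P,u,z))
s=r.sense();print(s['tcp_pos'],s['time_s'])
E
```

```text
corner [ 0.5203 -0.0817  0.004 ]
edgeL [0.5109 0.1297 0.004 ]
Bcap [0.5014 0.0195 0.04  ]
Bcapmid [0.491  0.0242 0.027 ]
Acap [0.4985 0.0966 0.04  ]
Ccap [ 0.497 -0.055  0.125]
[ 0.4552 -0.0556  0.1268] 5.4667
```

Call:
drive_tool --steps '[0, 0, 0, 0.002, 0, 0.03, 0, 0, 0, 0, 0, 0, 0.03, 0, 0, 0, 0, 0, 0, 0.02, 0, 0, 0, 0, 0, 0, 0.01, 0, 0, 0, 0, 0, 0, 0.005, 0, 0, 0, 0, 0, 0, 0, 0, 0, 0, 0, 0, 0, 0, 0]'

```text
time_s: 6.05
tcp_pos: [0.4599, -0.055, 0.0317]
ee_rot: [[0.999, 0.045, 0.001], [0.045, -0.999, 0.0], [0.001, -0.0, -1.0]]
wrist_force: [0.0, 0.6, -1.7]
gripper_width: 0.503
gripper_force: 29.8
```

Call:
drive_tool --steps '[0, 0, 0, 0, -0.006, 0, 0, 0, 0, 0, 0, -0.006, 0, 0, 0, 0, 0, 0, -0.006, 0, 0, 0, 0, 0, 0, -0.006, 0, 0, 0, 0, 0, 0, -0.006, 0, 0, 0, 0, 0, 0, -0.006, 0, 0, 0, 0, 0, 0, -0.006, 0, 0, 0, 0, 0, 0, -0.006, 0, 0, 0, 0, 0, 0, 0, 0, 0]'

```text
time_s: 6.8
tcp_pos: [0.4564, -0.0063, 0.0316]
ee_rot: [[0.999, 0.045, 0.0], [0.045, -0.999, 0.0], [0.0, -0.0, -1.0]]
wrist_force: [-0.2, 0.1, -2.2]
gripper_width: 0.509
gripper_force: 29.8
```

Call:
drive_tool --steps '[0, 0, 0, 0, -0.004, 0, 0, 0, 0, 0, 0, -0.004, 0, 0, 0, 0, 0, 0, -0.004, 0, 0, 0, 0, 0, 0, -0.003, 0, 0, 0, 0, 0, 0, 0, 0, 0, 0, 0, 0, 0, 0, 0, 0]'

```text
time_s: 7.3
tcp_pos: [0.4556, 0.0079, 0.0315]
ee_rot: [[0.999, 0.044, 0.0], [0.044, -0.999, 0.0], [0.0, -0.0, -1.0]]
wrist_force: [-0.7, 0.5, -1.4]
gripper_width: 0.506
gripper_force: 30.0
```

```bash
python3 - <<'E'
from h import *
im=cap('wrist','w3');hsv=cv2.cvtColor(im,cv2.COLOR_BGR2HSV)
b=cv2.inRange(hsv,(95,120,50),(130,255,255));n,l,st,c=cv2.connectedComponentsWithStats(b)
P=r.camera_params('wrist')
for i in range(1,n):
    if st[i,4]>150: print(st[i],c[i],plane(P,c[i],.03))
print(now())
E
```

```text
[   0  145  426    7 2327] [216.2196 147.7654] [0.5114 0.0277 0.03  ]
[ 204  175  108   65 4816] [258.1275 209.7458] [0.4849 0.009  0.03  ]
[   0  176  189   70 8343] [ 92.9114 215.8231] [0.4789 0.0815 0.03  ]
(array([[ 0.999 ,  0.0441, -0.    ],
       [ 0.0441, -0.999 ,  0.0001],
       [-0.    , -0.0001, -1.    ]]), array([0.4555, 0.0078, 0.0315]))
```

Call:
drive_tool --steps '[0, 0, 0, 0, 0, 0.001, 0, 0, 0, 0, 0, 0, 0, 0.62, 0, 0, 0, 0, 0, 0, 0.62, 0, 0, 0, 0, 0, 0, 0.62, 0, 0, 0, 0, 0, 0, 0.62, 0, 0, 0, 0, 0, -0.01, 0.62, 0, 0, 0, 0, 0, -0.03, 0.62, 0, 0, 0, 0, 0, -0.04, 0.62, 0, 0, 0, 0, 0, -0.04, 0.62, 0, 0, 0, 0, 0, -0.04, 0.62]'

```text
time_s: 8.18
tcp_pos: [0.4551, 0.0078, 0.1922]
ee_rot: [[0.999, 0.044, -0.0], [0.044, -0.999, 0.0], [-0.0, -0.0, -1.0]]
wrist_force: [1.5, 0.4, -0.6]
gripper_width: 0.62
gripper_force: 0.0
```

Call:
drive_tool --steps '[0, 0, 0, -0.02, 0, -0.03, 1, 0, 0, 0, -0.02, 0, -0.03, 1, 0, 0, 0, -0.02, 0, -0.01, 1, 0, 0, 0, 0, 0, 0, 1, 0, 0, 0, 0, 0, 0, 1]'

```text
time_s: 8.6
tcp_pos: [0.3952, 0.0053, 0.2613]
ee_rot: [[0.999, 0.045, 0.003], [0.045, -0.999, 0.002], [0.003, -0.002, -1.0]]
wrist_force: [-0.6, -0.7, -0.4]
gripper_width: 0.911
gripper_force: 0.0
```

```bash
python3 - <<'E'
from h import *
import pickle
R,p=now();P=r.camera_params('wrist'); im=cap('wrist','w4'); pickle.dump(P,open('Pw4.pkl','wb'))
print(p); cv2.imwrite('pics/w4.png',cv2.resize(im[:260],(768,390)))
E
```

```text
[0.3952 0.0053 0.2613]
```

View pics/w4.png

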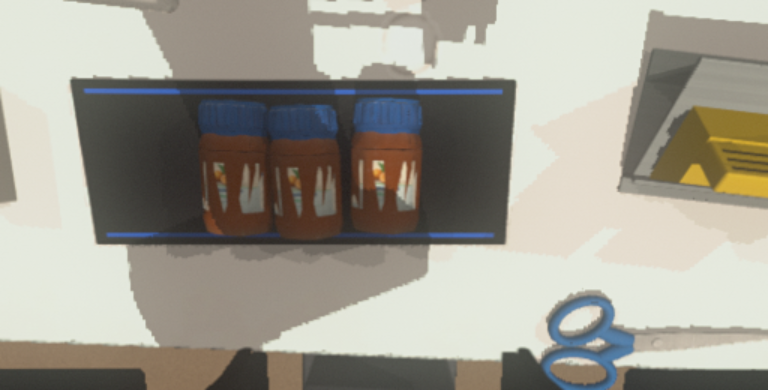

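The row now shows A at (235,167), B at (306,172) touching A, and C at (387,165) with a small gap. The mat corners are at (73,80), (515,82), (504,242) and (98,242). Next I need a look over the rest.

```bash
python3 - <<'E'
from h import *
import pickle
P=pickle.load(open('Pw4.pkl','rb'))
for n,u,z in [('BL',(73,80),.004),('BR',(515,82),.004),('FR',(504,242),.004),('FL',(98,242),.004),('A',(235,167),.029),('B',(306,172),.029),('C',(387,165),.029),('restFL',(621,187),0.0)]: print(n,plane(P,(u[0]/1.5,u[1]/1.5),z))
R,p=now()
print(rows(R,p,down(-92),[.42,-.27,.27]))
E
```

```text
BL [0.5047 0.2334 0.004 ]
BR [ 0.518  -0.0813  0.004 ]
FR [ 0.4025 -0.0863  0.004 ]
FL [0.3882 0.2291 0.004 ]
A [0.4515 0.114  0.029 ]
B [0.4503 0.0643 0.029 ]
C [0.4577 0.0075 0.029 ]
restFL [ 0.4479 -0.1712  0.    ]
(array([-0.0711,  0.0112, 94.5529]), array([ 0.0123,  0.2761, -0.0098]))
```

Call:
drive_tool --steps '[0, 0, 0, 0.002, 0.038, 0, 1, 0, 0, 0, 0.002, 0.038, 0, 1, 0, 0, 0, 0.002, 0.038, 0, 1, 0, 0, 0, 0.002, 0.038, 0, 1, 0, 0, 0, 0.002, 0.038, 0, 1, 0, 0, 0, 0.002, 0.038, 0, 1, 0, 0, 0.118, 0, 0, 0, 1, 0, 0, 0.118, 0, 0, 0, 1, 0, 0, 0.118, 0, 0, 0, 1, 0, 0, 0.118, 0, 0, 0, 1]'

```text
time_s: 9.48
tcp_pos: [0.4179, -0.2229, 0.2583]
ee_rot: [[0.907, -0.422, -0.004], [-0.422, -0.907, 0.001], [-0.004, 0.001, -1.0]]
wrist_force: [-0.4, 0.3, 0.2]
gripper_width: 1.0
gripper_force: 0.0
```

Call:
drive_tool --steps '[0, 0, 0.118, 0, 0, 0, 1, 0, 0, 0.118, 0, 0, 0, 1, 0, 0, 0.118, 0, 0, 0, 1, 0, 0, 0.118, 0, 0, 0, 1, 0, 0, 0.118, 0, 0, 0, 1, 0, 0, 0.118, 0, 0, 0, 1, 0, 0, 0.118, 0, 0, 0, 1, 0, 0, 0.118, 0, 0, 0, 1, 0, 0, 0.118, 0, 0, 0, 1, 0, 0, 0.118, 0, 0, 0, 1]'

```text
time_s: 10.32
tcp_pos: [0.418, -0.2224, 0.2585]
ee_rot: [[-0.043, -0.999, -0.004], [-0.999, 0.043, 0.001], [-0.001, 0.004, -1.0]]
wrist_force: [-0.8, 0.1, -0.4]
gripper_width: 1.0
gripper_force: 0.0
```

Call:
drive_tool --steps '[0, 0, 0, 0, 0, 0, 0.7, 0, 0, 0, 0, 0, 0, 0.7]'

```text
time_s: 10.48
tcp_pos: [0.4179, -0.2224, 0.2591]
ee_rot: [[-0.034, -0.999, -0.003], [-0.999, 0.034, 0.001], [-0.001, 0.003, -1.0]]
wrist_force: [-0.2, -0.3, -0.7]
gripper_width: 0.918
gripper_force: 0.0
```

```bash
python3 - <<'E'
from h import *
import pickle
R,p=now();P=r.camera_params('wrist'); im=cap('wrist','w5'); pickle.dump(P,open('Pw5.pkl','wb'))
print(R,p,r.sense()['joints']); cv2.imwrite('pics/w5.png',cv2.resize(im[0:300],None,fx=1.56,fy=1.56,interpolation=cv2.INTER_CUBIC))
E
```

```text
[[-0.0342 -0.9994 -0.0027]
 [-0.9994  0.0342  0.0006]
 [-0.0005  0.0027 -1.    ]] [ 0.4179 -0.2224  0.2591] [ -8.2896   6.3557 -18.1872  -0.0091 -65.5841   6.3261]
```

View pics/w5.png

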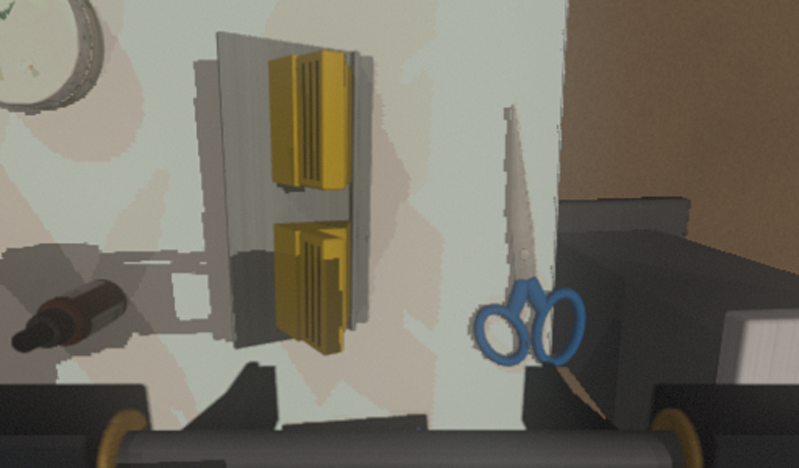

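The upper chock (R) has its rib top at columns 321–349, rows 50–188. The lower one (L) has its rib top at columns 318–345, rows 225–352. I'll fit the known chock shape to the yellow pixels in all three views.

```bash
cat > fit.py <<'E'
from h import *
import pickle
from scipy.optimize import minimize
P0=pickle.load(open('P0.pkl','rb'));V=[(P0['scene'],'scene0'),(P0['side'],'side0'),(pickle.load(open('Pw5.pkl','rb')),'w5')]
M=[]
for P,f in V:
    h=cv2.cvtColor(cv2.imread(f'pics/raw_{f}.png'),cv2.COLOR_BGR2HSV)
    m=cv2.inRange(h,(18,130,40),(35,255,255)); m=cv2.morphologyEx(m,cv2.MORPH_CLOSE,np.ones((5,5)))
    n,l,st,c=cv2.connectedComponentsWithStats(m); q=proj(P,np.array([.47,-.27,.08]))
    keep=[i for i in range(1,n) if st[i,4]>150 and np.hypot(*(c[i]-q))<110]; m=np.isin(l,keep).astype(np.uint8); print(f,m.sum(),len(keep))
    M.append(cv2.resize(m,None,fx=4,fy=4,interpolation=cv2.INTER_LINEAR))
parts=[[(2,0),(2,3),(23.8,34),(58,34),(58,0)],[(42,34),(42,66),(56,66),(56,34)]]
def pose(q,k):
    th=np.radians(35);ps=np.radians(q[3])
    Rz=np.array([[np.cos(ps),-np.sin(ps),0],[np.sin(ps),np.cos(ps),0],[0,0,1]])
    Rc=Rz@np.array([[np.cos(th),0,-np.sin(th)],[0,1,0],[np.sin(th),0,np.cos(th)]])
    g=np.array(q[:3])+Rz@[0,(.5-k)*.094,0]      # grip point, k=0 L, 1 R
    return Rc,g
def cost(q):
    c=0
    for (P,f),m in zip(V,M):
        im=np.zeros_like(m)
        for k in (0,1):
            Rc,g=pose(q,k)
            for pt in parts:
                uv=np.array([proj(P,g+Rc@(np.array([x-49,y,z-50])/1e3)) for x,z in pt for y in (-35,35)])
                cv2.fillConvexPoly(im,cv2.convexHull((uv*4+1.5).round().astype(np.int32)),1)
        c+=(im!=m).sum()/m.sum()
    return c
if __name__=='__main__':
    best=None
    for z in (.085,.095):
        s=minimize(cost,[.46,-.27,z,-2.5],method='Nelder-Mead',options=dict(initial_simplex=np.array([.46,-.27,z,-2.5])+np.vstack([np.zeros(4),np.diag([.01,.01,.01,3])]),xatol=1e-4,fatol=1e-4))
        print(s.x,s.fun)
        if best is None or s.fun<best.fun: best=s
    np.save('q.npy',best.x)
    for k in (0,1): print('grip',pose(best.x,k)[1])
E
python3 fit.py
```

```text
scene0 1784 1
side0 810 1
w5 7720 2
[ 0.4621 -0.2655  0.0853 -3.878 ] 0.2903269923519074
[ 0.4621 -0.2658  0.0857 -3.9874] 0.29457190104426223
grip [ 0.4653 -0.2187  0.0853]
grip [ 0.4589 -0.3124  0.0853]
```

```bash
python3 - <<'E'
from fit import *
W=V[2][0]
S=lambda u:(130+(u[0]+.5)/3.3333-.5,155+(u[1]+.5)/3.3333-.5)
D=lambda u:(195+(u[0]+.5)/3.3333-.5,140+(u[1]+.5)/3.3333-.5)
w=lambda u:((u[0]+.5)/1.56-.5,(u[1]+.5)/1.56-.5)
print(tri([(P0['scene'],S((557,207))),(P0['side'],D((307,140))),(W,w((235,348)))]))
print(tri([(P0['scene'],S((797,313))),(P0['side'],D((400,33))),(W,w((218,33)))]))
for u in [(369,322),(372,60),(357,330),(357,52)]: print('front',plane(W,w(u),0.005))
q=np.load('q.npy')
for (P,f),m in zip(V,M):
    im=np.zeros_like(m)
    for k in (0,1):
        Rc,g=pose(q,k)
        for pt in parts:
            uv=np.array([proj(P,g+Rc@(np.array([x-49,y,z-50])/1e3)) for x,z in pt for y in (-35,35)])
            cv2.fillConvexPoly(im,cv2.convexHull((uv*4+1.5).round().astype(np.int32)),1)
    print(f,(im>m).sum()/m.sum(),(im<m).sum()/m.sum())
    for nm,a in (('mod',im),('obs',m)):
        x,y,ww,hh=cv2.boundingRect(a);print(nm,x/4,y/4,(x+ww)/4,(y+hh)/4)
E
```

```text
scene0 1784 1
side0 810 1
w5 7720 2
(array([ 0.5261, -0.1766,  0.0648]), [np.float64(0.0017227653199967036), np.float64(0.003232307150028578), np.float64(0.003447980710938461)])
(array([ 0.5123, -0.3637,  0.0671]), [np.float64(0.0019596728690516574), np.float64(0.0014986882499001292), np.float64(0.0025408187881896813)])
front [ 0.4434 -0.1697  0.005 ]
front [ 0.4319 -0.3549  0.005 ]
front [ 0.4531 -0.1635  0.005 ]
front [ 0.4417 -0.3602  0.005 ]
scene0 0.0462342062539705 0.015599632949812946
mod 285.0 223.25 359.5 280.0
obs 285.0 224.0 360.0 280.0
side0 0.09930625925637228 0.04622340010912776
mod 294.5 148.0 335.25 200.0
obs 296.0 147.0 335.0 197.0
w5 0.07863942476038469 0.004324069022239233
mod 171.75 31.75 225.75 226.25
obs 173.0 32.0 225.0 227.0
```

```bash
sed -i 's/^V=/V=/; s/; print(f,m.sum(),len(keep))//' fit.py; cat >> h.py <<'E'
def tools(Rc): return np.column_stack([-Rc[:,1],-Rc[:,0],-Rc[:,2]])
E
python3 - <<'E'
from fit import *
q=np.load('q.npy');Rc,g=pose(q,0);T=tools(Rc);print(T)
R,p=now();tgt=g+Rc[:,2]*.086
tr,_=rows(R,p,T,p);print('turn deg',tr,'rad',np.radians(tr));print('shift after turn',T.T@(tgt-p))
E
```

```text
[[-0.0676 -0.8173  0.5723]
 [-0.9977  0.0554 -0.0388]
 [-0.     -0.5736 -0.8192]]
turn deg [35.1224  0.6031  1.845 ] rad [0.613  0.0105 0.0322]
shift after turn [-0.0069  0.0613  0.0835]
```

Call:
drive_tool --steps '[0.102, 0.002, 0.005, 0, 0, 0, 0.7, 0.102, 0.002, 0.005, 0, 0, 0, 0.7, 0.102, 0.002, 0.005, 0, 0, 0, 0.7, 0.102, 0.002, 0.005, 0, 0, 0, 0.7, 0.102, 0.002, 0.005, 0, 0, 0, 0.7, 0.103, 0.002, 0.007, 0, 0, 0, 0.7, 0, 0, 0, -0.002, 0.02, 0.021, 0.7, 0, 0, 0, -0.002, 0.02, 0.021, 0.7, 0, 0, 0, -0.003, 0.021, 0.021, 0.7, 0, 0, 0, 0, 0, 0, 0.7]'

```text
time_s: 11.37
tcp_pos: [0.4004, -0.2132, 0.1681]
ee_rot: [[-0.071, -0.823, 0.564], [-0.997, 0.06, -0.039], [-0.002, -0.566, -0.825]]
wrist_force: [-0.8, 0.7, -0.9]
gripper_width: 0.702
gripper_force: 0.0
```

```bash
python3 - <<'E'
from fit import *
q=np.load('q.npy');Rc,g=pose(q,0);T=tools(Rc)
R,p=now();print(R,p,r.sense()['joints'])
tgt=g+Rc[:,2]*.006
tr,_=rows(R,p,T,p);print('turn rad',np.radians(tr),'shift',T.T@(tgt-p))
P=r.camera_params('wrist');im=cap('wrist','w6');pickle.dump(P,open('Pw6.pkl','wb'))
for (k,c) in ((0,(0,0,255)),(1,(255,0,0))):
    Rk,gk=pose(q,k)
    for pt in parts:
        uv=np.array([proj(P,gk+Rk@(np.array([x-49,y,z-50])/1e3)) for x,z in pt for y in (-35,35)])
        cv2.polylines(im,[cv2.convexHull(uv.round().astype(np.int32))],True,c,1)
cv2.imwrite('pics/w6.png',im)
E
```

```text
[[-0.071  -0.8226  0.5642]
 [-0.9975  0.0596 -0.0387]
 [-0.0018 -0.5655 -0.8247]] [ 0.4004 -0.2132  0.1681] [-11.0498  -0.597  -43.2142 -17.1815 -13.742   22.4242]
turn rad [ 0.0098 -0.0005 -0.0038] shift [ 0.0011 -0.0059  0.0991]
```

View pics/w6.png

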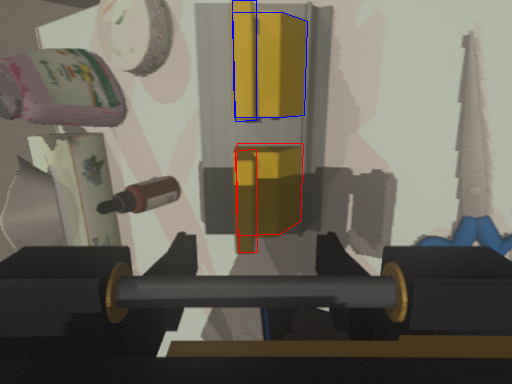

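The projected model matches the picture: red is L, rib at columns 237–257, rows 150–253; blue is R. Now I move in along the slope normal.

Call:
drive_tool --steps '[0.01, 0, -0.004, 0.001, -0.006, 0.01, 0.7, 0, 0, 0, 0, 0, 0.012, 0.7, 0, 0, 0, 0, 0, 0.012, 0.7, 0, 0, 0, 0, 0, 0.012, 0.7, 0, 0, 0, 0, 0, 0.012, 0.7, 0, 0, 0, 0, 0, 0.012, 0.7, 0, 0, 0, 0, 0, 0.01, 0.7, 0, 0, 0, 0, 0, 0.006, 0.7, 0, 0, 0, 0, 0, 0.004, 0.7, 0, 0, 0, 0, 0, 0, 0.7]'

```text
time_s: 12.25
tcp_pos: [0.4634, -0.2202, 0.1052]
ee_rot: [[-0.066, -0.809, 0.584], [-0.998, 0.051, -0.042], [0.005, -0.585, -0.811]]
wrist_force: [-0.1, -0.2, -0.8]
gripper_width: 0.701
gripper_force: 0.0
```

```bash
python3 - <<'E'
from fit import *
q=np.load('q.npy');Rc,g=pose(q,0);T=tools(Rc)
R,p=now();s=r.sense();print(p,s['joints'],s['wrist_force'])
tr,_=rows(R,p,T,p);print('turn rad',np.radians(tr),'shift',T.T@(g+Rc[:,2]*.006-p))
E
```

```text
[ 0.4634 -0.2202  0.1052] [-14.6967  12.3337 -34.3461 -37.8407 -10.0482  46.4429] [-0.1392 -0.2221 -0.7943]
turn rad [-0.0142 -0.0029  0.0039] shift [-0.0017  0.01    0.0113]
```

Call:
drive_tool --steps '[0, 0, 0, 0, 0, 0, 0.7, 0, 0, 0, 0, 0, 0, 0.7, 0, 0, 0, 0, 0, 0, 0.7]'

```text
time_s: 12.5
tcp_pos: [0.4618, -0.2195, 0.105]
ee_rot: [[-0.067, -0.81, 0.583], [-0.998, 0.052, -0.042], [0.004, -0.584, -0.811]]
wrist_force: [-0.4, 0.2, -0.3]
gripper_width: 0.698
gripper_force: 0.0
```

```bash
cat > d.py <<'E'
import sys
from fit import *
k=int(sys.argv[1]);h=float(sys.argv[2])
q=np.load('q.npy');Rc,g=pose(q,k);T=tools(Rc)
R,p=now();s=r.sense();print(p,np.round(s['joints'],1),s['wrist_force'],s['gripper_width'])
tr,_=rows(R,p,T,p);print('turn rad',np.radians(tr),'shift now-frame',R.T@(g+Rc[:,2]*h-p))
E
python3 d.py 0 .006
```

```text
[ 0.4618 -0.2195  0.105 ] [-14.7  12.2 -34.5 -37.9 -10.   46.4] [-0.3568  0.1984 -0.3478] 0.6983826299043321
turn rad [-0.0133 -0.0027  0.0033] shift now-frame [-0.0012  0.0086  0.0119]
```

The arm is at its joint 5 limit: 12 mm short in depth and 9 mm off the rib centre. I'll ease the tilt a few degrees.

Call:
drive_tool --steps '[-0.03, 0, 0, 0, 0, 0, 0.7, -0.03, 0, 0, 0, 0, 0, 0.7, 0, 0, 0, 0, 0, 0, 0.7, 0, 0, 0, 0, 0, 0, 0.7]'

```text
time_s: 12.83
tcp_pos: [0.4614, -0.2195, 0.1044]
ee_rot: [[-0.065, -0.844, 0.533], [-0.998, 0.054, -0.037], [0.003, -0.534, -0.845]]
wrist_force: [-0.1, 0.5, 0.2]
gripper_width: 0.695
gripper_force: 0.0
```

```bash
python3 d.py 0 .008
```

```text
[ 0.4614 -0.2195  0.1044] [-11.3  12.4 -37.2 -25.1  -9.2  31.2] [-0.1412  0.5231  0.1981] 0.6951104818735803
turn rad [ 0.0473 -0.0006  0.0036] shift now-frame [-0.0011  0.0074  0.0102]
```

Call:
drive_tool --steps '[0, 0, 0, 0, 0, 0, 0, 0, 0, 0, 0, 0, 0, 0, 0, 0, 0, 0, 0, 0, 0, 0, 0, 0, 0, 0, 0, 0, 0, 0, 0, 0, 0, 0, 0, 0, 0, 0, 0, 0, 0, 0, 0, 0, 0, 0, 0, 0, 0, 0, 0, 0, 0, 0, 0, 0]'

```text
time_s: 13.5
tcp_pos: [0.4606, -0.2198, 0.1037]
ee_rot: [[-0.066, -0.845, 0.531], [-0.998, 0.055, -0.037], [0.002, -0.532, -0.847]]
wrist_force: [-2.9, 0.1, 0.5]
gripper_width: 0.178
gripper_force: 1.0
```

```bash
python3 d.py 0 .018; python3 -c "
from h import *
print(r.sense()['gripper_force']); im=cap('wrist','w7')"
```

```text
[ 0.4606 -0.2198  0.1037] [-11.3  12.4 -37.2 -25.   -9.3  31.1] [-2.9375  0.1453  0.5465] 0.17839065839712984
turn rad [ 0.05   -0.0007  0.0018] shift now-frame [-0.0015  0.0067  0.    ]
1.0050392523407936
```

Call:
drive_tool --steps '[0, 0, 0, 0, 0, 0, 0, 0, 0, 0, 0, 0, 0, 0, 0, 0, 0, 0, 0, 0, 0]'

```text
time_s: 13.8
tcp_pos: [0.4606, -0.2198, 0.1037]
ee_rot: [[-0.066, -0.845, 0.531], [-0.998, 0.055, -0.037], [0.002, -0.532, -0.847]]
wrist_force: [-4.7, 0.2, 0.8]
gripper_width: 0.157
gripper_force: 29.9
```

Call:
drive_tool --steps '[0, 0, 0, 0, 0, -0.003, 0, 0, 0, 0, 0, 0, -0.007, 0, 0, 0, 0, 0, 0, -0.012, 0, 0, 0, 0, 0, 0, -0.02, 0, 0, 0, 0, 0, 0, -0.03, 0, 0, 0, 0, 0, 0, -0.03, 0, 0, 0, 0, 0, 0, 0, 0]'

```text
time_s: 14.38
tcp_pos: [0.4073, -0.2165, 0.1955]
ee_rot: [[-0.065, -0.839, 0.54], [-0.998, 0.052, -0.04], [0.005, -0.542, -0.841]]
wrist_force: [-0.5, 0.4, -2.9]
gripper_width: 0.158
gripper_force: 29.9
```

```bash
python3 - <<'E'
from h import *
s=r.sense();R,p=now();print(R,p,s['joints'],s['gripper_width'],s['gripper_force'],s['wrist_force'])
print(rows(R,p,down(182.4),p))
E
```

```text
[[-0.0654 -0.839   0.5403]
 [-0.9978  0.0522 -0.0397]
 [ 0.0051 -0.5417 -0.8406]] [ 0.4073 -0.2165  0.1955] [-10.1993  -2.5688 -41.617  -10.242  -18.5709  15.3035] 0.15770404560038107 29.918476045131683 [-0.5218  0.398  -2.8571]
(array([-26.8787,  23.7241,  81.4571]), array([0., 0., 0.]))
```

Call:
drive_tool --steps '[-0.114, 0, 0, 0, 0, 0, 0, -0.114, 0, 0, 0, 0, 0, 0, -0.114, 0, 0, 0, 0, 0, 0, -0.114, 0, 0, 0, 0, 0, 0, -0.114, 0, 0, 0, 0, 0, 0, 0, 0, 0.12, 0, 0, 0, 0, 0, 0, 0.12, 0, 0, 0, 0, 0, 0, 0.12, 0, 0, 0, 0, 0, 0, 0.12, 0, 0, 0, 0, 0, 0, 0.12, 0, 0, 0, 0]'

```text
time_s: 15.22
tcp_pos: [0.4085, -0.2161, 0.1897]
ee_rot: [[-0.623, -0.782, -0.006], [-0.782, 0.623, -0.002], [0.005, 0.004, -1.0]]
wrist_force: [0.3, -0.2, -2.0]
gripper_width: 0.159
gripper_force: 30.0
```

Call:
drive_tool --steps '[0, 0, 0.12, 0, 0, 0, 0, 0, 0, 0.12, 0, 0, 0, 0, 0, 0, 0.12, 0, 0, 0, 0, 0, 0, 0.12, 0, 0, 0, 0, 0, 0, 0.12, 0, 0, 0, 0, 0, 0, 0.12, 0, 0, 0, 0, 0, 0, 0.12, 0, 0, 0, 0, 0, 0, 0, 0, 0, 0, 0]'

```text
time_s: 15.88
tcp_pos: [0.4083, -0.2161, 0.1898]
ee_rot: [[-0.998, -0.062, -0.006], [-0.062, 0.998, -0.002], [0.006, -0.001, -1.0]]
wrist_force: [-1.0, 0.9, -2.5]
gripper_width: 0.156
gripper_force: 30.0
```

```bash
python3 - <<'E'
from h import *
s=r.sense();R,p=now();print(p,s['joints'],s['gripper_width'],s['wrist_force'])
T=down(182.4);tr,_=rows(R,p,T,p);print('turn',np.radians(tr),'then',T.T@(np.array([.459,-.069,.12])-p))
E
```

```text
[ 0.4083 -0.2161  0.1898] [ -7.5652   9.0407 -25.8949   0.1596 -55.3883 -78.9454] 0.1559184759551295 [-1.      0.8715 -2.4551]
turn [-0.0012 -0.006   0.0206] then [-0.0568  0.1448  0.0698]
```

Call:
drive_tool --steps '[-0.001, -0.006, 0.02, 0, 0, 0, 0, 0, 0, 0, -0.014, 0.036, 0, 0, 0, 0, 0, -0.014, 0.036, 0, 0, 0, 0, 0, -0.014, 0.036, 0, 0, 0, 0, 0, -0.015, 0.036, 0, 0, 0, 0, 0, 0, 0, 0.035, 0, 0, 0, 0, 0, 0, 0.035, 0, 0, 0, 0, 0, 0, 0.025, 0, 0, 0, 0, 0, 0, 0.01, 0, 0, 0, 0, 0, 0, 0, 0]'

```text
time_s: 16.72
tcp_pos: [0.4561, -0.0699, 0.0825]
ee_rot: [[-0.999, -0.046, -0.007], [-0.046, 0.999, -0.001], [0.007, -0.001, -1.0]]
wrist_force: [0.2, -0.9, -2.1]
gripper_width: 0.159
gripper_force: 30.0
```

Call:
drive_tool --steps '[0, 0, 0, 0, 0, 0.002, 0, 0, 0, 0, 0, 0, 0.002, 0, 0, 0, 0, 0, 0, 0.002, 0, 0, 0, 0, 0, 0, 0, 0]'

```text
time_s: 17.05
tcp_pos: [0.4582, -0.0699, 0.08]
ee_rot: [[-0.999, -0.045, 0.001], [-0.045, 0.999, -0.0], [-0.001, -0.0, -1.0]]
wrist_force: [-0.6, -0.1, -2.9]
gripper_width: 0.158
gripper_force: 30.0
```

```bash
cat > st.py <<'E'
from h import *
s=r.sense();R,p=now();print(R,p,s['gripper_width'],s['wrist_force'])
P=r.camera_params('scene');im=cap('scene','x');im2=cap('side','y')
cv2.imwrite('pics/last.png',np.hstack([cv2.resize(im[170:285,130:260],None,fx=3.4,fy=3.4,interpolation=cv2.INTER_CUBIC),cv2.resize(im2[200:315,210:320],None,fx=3.2,fy=3.4,interpolation=cv2.INTER_CUBIC)]))
E
python3 st.py
```

```text
[[-0.999  -0.0445  0.0006]
 [-0.0445  0.999  -0.0003]
 [-0.0006 -0.0003 -1.    ]] [ 0.4582 -0.0699  0.08  ] 0.15818199787632378 [-0.6496 -0.1275 -2.8699]
```

Call:
drive_tool --steps '[0, 0, 0, 0, 0, 0.002, 0, 0, 0, 0, 0, 0, 0.002, 0, 0, 0, 0, 0, 0, 0, 0]'

```text
time_s: 17.4
tcp_pos: [0.4575, -0.07, 0.0752]
ee_rot: [[-0.999, -0.044, -0.002], [-0.044, 0.999, -0.001], [0.002, -0.001, -1.0]]
wrist_force: [-0.1, 0.4, -2.4]
gripper_width: 0.159
gripper_force: 30.0
```

Call:
drive_tool --steps '[0, 0, 0, 0, 0, 0.001, 0, 0, 0, 0, 0, 0, 0.001, 0, 0, 0, 0, 0, 0, 0, 0]'

```text
time_s: 17.65
tcp_pos: [0.4576, -0.0699, 0.0732]
ee_rot: [[-0.999, -0.044, -0.002], [-0.044, 0.999, -0.001], [0.002, -0.001, -1.0]]
wrist_force: [0.3, -1.1, -2.9]
gripper_width: 0.156
gripper_force: 30.0
```

Call:
drive_tool --steps '[0, 0, 0, 0, 0, 0.001, 0, 0, 0, 0, 0, 0, 0.001, 0, 0, 0, 0, 0, 0, 0, 0]'

```text
time_s: 17.9
tcp_pos: [0.4576, -0.0699, 0.0712]
ee_rot: [[-0.999, -0.044, -0.002], [-0.044, 0.999, -0.001], [0.002, -0.001, -1.0]]
wrist_force: [0.0, -0.1, -2.0]
gripper_width: 0.16
gripper_force: 30.0
```

Call:
drive_tool --steps '[0, 0, 0, 0, 0, 0.001, 0, 0, 0, 0, 0, 0, 0.001, 0, 0, 0, 0, 0, 0, 0, 0]'

```text
time_s: 18.15
tcp_pos: [0.4576, -0.07, 0.0692]
ee_rot: [[-0.999, -0.044, -0.002], [-0.044, 0.999, -0.001], [0.002, -0.001, -1.0]]
wrist_force: [0.2, -0.9, -2.2]
gripper_width: 0.16
gripper_force: 30.0
```

Call:
drive_tool --steps '[0, 0, 0, 0, 0, 0.001, 0, 0, 0, 0, 0, 0, 0, 0]'

```text
time_s: 18.32
tcp_pos: [0.4576, -0.07, 0.0691]
ee_rot: [[-0.999, -0.045, -0.001], [-0.045, 0.999, -0.001], [0.001, -0.001, -1.0]]
wrist_force: [-1.3, 0.4, 3.8]
gripper_width: 0.158
gripper_force: 30.0
```

Call:
drive_tool --steps '[0, 0, 0, 0, 0, 0.001, 0, 0, 0, 0, 0, 0, 0, 0]'

```text
time_s: 18.48
tcp_pos: [0.4575, -0.07, 0.069]
ee_rot: [[-0.999, -0.045, -0.001], [-0.045, 0.999, -0.001], [0.001, -0.001, -1.0]]
wrist_force: [-5.6, 1.2, 11.0]
gripper_width: 0.161
gripper_force: 30.0
```

Call:
drive_tool --steps '[0, 0, 0, 0, 0, -0.001, 0, 0, 0, 0, 0, 0.003, 0, 0, 0, 0, 0, 0, 0.003, 0, 0, 0, 0, 0, 0, 0.003, 0, 0, 0, 0, 0, 0, 0.003, 0, 0, 0, 0, 0, 0, 0.003, 0, 0, 0, 0, 0, 0, 0.003, 0, 0, 0, 0, 0, 0, 0, 0, 0]'

```text
time_s: 19.15
tcp_pos: [0.4577, -0.0516, 0.069]
ee_rot: [[-0.999, -0.045, 0.0], [-0.045, 0.999, -0.001], [-0.0, -0.001, -1.0]]
wrist_force: [-0.1, -2.8, 4.9]
gripper_width: 0.161
gripper_force: 30.0
```

Call:
drive_tool --steps '[0, 0, 0, 0, 0.003, 0, 0, 0, 0, 0, 0, 0.003, 0, 0, 0, 0, 0, 0, 0.003, 0, 0, 0, 0, 0, 0, 0.003, 0, 0, 0, 0, 0, 0, 0.002, 0, 0, 0, 0, 0, 0, 0, 0, 0]'

```text
time_s: 19.65
tcp_pos: [0.4569, -0.0379, 0.069]
ee_rot: [[-0.999, -0.045, -0.0], [-0.045, 0.999, -0.001], [0.0, -0.001, -1.0]]
wrist_force: [-0.1, -4.2, 6.3]
gripper_width: 0.158
gripper_force: 30.0
```

```bash
python3 st.py; python3 - <<'E'
from h import *
P=r.camera_params('wrist');im=cap('wrist','w8')
for n in ('scene','side'):
    P=r.camera_params(n);im=cv2.imread('pics/raw_'+('x' if n=='scene' else 'y')+'.png');h=cv2.cvtColor(im,cv2.COLOR_BGR2HSV)
    b=cv2.inRange(h,(95,120,40),(130,255,255));k,l,st,c=cv2.connectedComponentsWithStats(b)
    for i in range(1,k):
        if st[i,4]>60: print(n,st[i],plane(P,c[i],.035))
E
```

```text
[[-0.999  -0.0453 -0.0001]
 [-0.0453  0.999  -0.0013]
 [ 0.0001 -0.0013 -1.    ]] [ 0.4569 -0.0379  0.069 ] 0.15840816295668222 [-0.0691 -4.2459  6.3288]
scene [ 23  70  21  30 146] [0.7216 0.984  0.035 ]
scene [180 192  42  19 169] [0.4886 0.0769 0.035 ]
scene [136 214 101  40 206] [0.377  0.0228 0.035 ]
scene [231 278  35  32 425] [ 0.297  -0.1778  0.035 ]
side [344 212  23  19 124] [ 0.3028 -0.1384  0.035 ]
side [278 230  33  61 106] [0.3929 0.0684 0.035 ]
side [247 242  18  25 131] [0.4872 0.0836 0.035 ]
```

Call:
drive_tool --steps '[0, 0, 0, 0, 0.002, 0, 0, 0, 0, 0, 0, 0.002, 0, 0, 0, 0, 0, 0, 0, 0, 0, 0, 0, 0, 0, 0, 0, 0.4, 0, 0, 0, 0, 0, 0, 0.4, 0, 0, 0, 0, 0, 0, 0.4, 0, 0, 0, 0, 0, -0.01, 0.4, 0, 0, 0, 0, 0, -0.03, 0.4, 0, 0, 0, 0, 0, -0.04, 0.4, 0, 0, 0, 0, 0, -0.04, 0.4]'

```text
time_s: 20.63
tcp_pos: [0.4552, -0.0337, 0.1888]
ee_rot: [[-0.999, -0.045, -0.005], [-0.045, 0.999, -0.001], [0.005, -0.001, -1.0]]
wrist_force: [1.6, -0.4, 1.7]
gripper_width: 0.395
gripper_force: 0.0
```

Call:
drive_tool --steps '[0, 0, 0, 0, 0, -0.03, 0.7, 0, 0, 0, 0, 0, -0.03, 0.7, 0, 0, 0, 0, 0, 0, 0.7]'

```text
time_s: 20.88
tcp_pos: [0.4596, -0.0332, 0.2546]
ee_rot: [[-0.999, -0.046, 0.012], [-0.046, 0.999, 0.001], [-0.012, 0.001, -1.0]]
wrist_force: [-0.1, 0.3, 0.3]
gripper_width: 0.549
gripper_force: 0.0
```

```bash
python3 st.py; python3 - <<'E'
from fit import *
q=np.load('q.npy');Rc,g=pose(q,1);T=tools(Rc)
R,p=now();tgt=g+Rc[:,2]*.11
D=down(-94);tr,_=rows(R,p,D,p);print('A shift (cur frame)',R.T@(tgt+[-0.0,0,.08]-p),'turn z',np.radians(tr)); tr2,_=rows(D,p,T,p);print('tilt',np.radians(tr2)); print(tgt)
P=r.camera_params('wrist');im=cap('wrist','w9');pickle.dump(P,open('Pw9.pkl','wb'))
E
```

```text
[[-0.9989 -0.0458  0.0116]
 [-0.0458  0.9989  0.0011]
 [-0.0117  0.0006 -0.9999]] [ 0.4596 -0.0332  0.2546] 0.5491201544455623 [-0.0711  0.3312  0.3402]
A shift (cur frame) [ 0.0727 -0.2719 -0.0066] turn z [-0.0003  0.0018 -1.4565]
tilt [ 0.6109 -0.0007 -0.0021]
[ 0.396  -0.3082  0.1754]
```

Call:
drive_tool --steps '[0, 0, 0, 0.01, -0.039, 0, 0.7, 0, 0, 0, 0.01, -0.039, 0, 0.7, 0, 0, 0, 0.01, -0.039, 0, 0.7, 0, 0, 0, 0.01, -0.039, 0, 0.7, 0, 0, 0, 0.01, -0.039, 0, 0.7, 0, 0, 0, 0.011, -0.039, 0, 0.7, 0, 0, 0, 0.011, -0.038, 0, 0.7, 0, 0, -0.122, 0, 0, 0, 0.7, 0, 0, -0.122, 0, 0, 0, 0.7, 0, 0, -0.122, 0, 0, 0, 0.7]'

```text
time_s: 21.87
tcp_pos: [0.3951, -0.3092, 0.246]
ee_rot: [[-0.916, -0.402, -0.006], [-0.402, 0.916, 0.002], [0.005, 0.004, -1.0]]
wrist_force: [0.9, -1.2, 0.1]
gripper_width: 0.701
gripper_force: 0.0
```

Call:
drive_tool --steps '[0, 0, -0.122, 0, 0, 0, 0.7, 0, 0, -0.122, 0, 0, 0, 0.7, 0, 0, -0.122, 0, 0, 0, 0.7, 0, 0, -0.122, 0, 0, 0, 0.7, 0, 0, -0.122, 0, 0, 0, 0.7, 0, 0, -0.122, 0, 0, 0, 0.7, 0, 0, -0.122, 0, 0, 0, 0.7, 0, 0, -0.122, 0, 0, 0, 0.7, 0, 0, -0.122, 0, 0, 0, 0.7, 0, 0, 0, 0, 0, 0, 0.7]'

```text
time_s: 22.7
tcp_pos: [0.3958, -0.3082, 0.2465]
ee_rot: [[-0.06, -0.998, -0.005], [-0.998, 0.06, 0.001], [-0.001, 0.005, -1.0]]
wrist_force: [-0.9, 0.1, -0.9]
gripper_width: 0.699
gripper_force: 0.0
```

Call:
drive_tool --steps '[0.102, 0, 0, 0, 0, 0, 0.7, 0.102, 0, 0, 0, 0, 0, 0.7, 0.102, 0, 0, 0, 0, 0, 0.7, 0.102, 0, 0, 0, 0, 0, 0.7, 0.102, 0, 0, 0, 0, 0, 0.7, 0.1, 0, 0, 0, 0, 0, 0.7, 0, 0, 0, 0, 0, 0, 0.7]'

```text
time_s: 23.28
tcp_pos: [0.3938, -0.3075, 0.2462]
ee_rot: [[-0.069, -0.818, 0.571], [-0.998, 0.06, -0.034], [-0.006, -0.572, -0.82]]
wrist_force: [-1.0, -0.1, -0.0]
gripper_width: 0.696
gripper_force: 0.0
```

```bash
python3 d.py 1 .08
```

```text
[ 0.3938 -0.3075  0.2462] [-29.9  -0.4 -25.7 -25.9 -35.6  43.2] [-0.992  -0.0755 -0.0139] 0.6958800919759497
turn rad [ 0.0023  0.0044 -0.0045] shift now-frame [0.0011 0.0385 0.0893]
```

Call:
drive_tool --steps '[0.002, 0.004, -0.004, 0.001, 0.01, 0.02, 0.7, 0, 0, 0, 0, 0.01, 0.023, 0.7, 0, 0, 0, 0, 0.01, 0.023, 0.7, 0, 0, 0, 0, 0.0085, 0.023, 0.7, 0, 0, 0, 0, 0, 0.014, 0.7, 0, 0, 0, 0, 0, 0.014, 0.7, 0, 0, 0, 0, 0, 0.012, 0.7, 0, 0, 0, 0, 0, 0, 0.7]'

```text
time_s: 23.95
tcp_pos: [0.4388, -0.3125, 0.1176]
ee_rot: [[-0.062, -0.821, 0.567], [-0.998, 0.05, -0.037], [0.002, -0.569, -0.823]]
wrist_force: [-0.3, 0.0, -0.2]
gripper_width: 0.701
gripper_force: 0.0
```

```bash
python3 d.py 1 .014
```

```text
[ 0.4388 -0.3125  0.1176] [-30.4  14.2 -26.4 -41.  -22.9  61.4] [-0.2962  0.0339 -0.1726] 0.7013870655528182
turn rad [0.0061 0.0016 0.0055] shift now-frame [-0.0014  0.0019  0.024 ]
```

Call:
drive_tool --steps '[0.006, 0, 0.005, -0.001, 0.002, 0.008, 0.7, 0, 0, 0, 0, 0, 0.008, 0.7, 0, 0, 0, 0, 0, 0.006, 0.7, 0, 0, 0, 0, 0, 0.002, 0.7, 0, 0, 0, 0, 0, 0, 0.7, 0, 0, 0, 0, 0, 0, 0.7]'

```text
time_s: 24.45
tcp_pos: [0.4509, -0.313, 0.1003]
ee_rot: [[-0.065, -0.814, 0.577], [-0.998, 0.051, -0.041], [0.003, -0.578, -0.816]]
wrist_force: [0.7, -0.2, 0.1]
gripper_width: 0.698
gripper_force: 0.0
```

```bash
python3 d.py 1 .014
```

```text
[ 0.4509 -0.313   0.1003] [-30.8  16.7 -25.4 -45.2 -21.6  65.9] [ 0.7068 -0.2196  0.1419] 0.6982670919253141
turn rad [-0.0059 -0.0015  0.0038] shift now-frame [-0.0011  0.0021  0.0028]
```

Close enough, so I grip and lift.

Call:
drive_tool --steps '[0, 0, 0, 0, 0.002, 0.001, 0.7, 0, 0, 0, 0, 0, 0, 0, 0, 0, 0, 0, 0, 0, 0, 0, 0, 0, 0, 0, 0, 0, 0, 0, 0, 0, 0, 0, 0, 0, 0, 0, 0, 0, 0, 0, 0, 0, 0, 0, 0, 0, 0, 0, 0, 0, 0, 0, 0, 0, 0, 0, 0, 0, 0, 0, 0, 0, 0, 0, 0, 0, 0, 0]'

```text
time_s: 25.28
tcp_pos: [0.4502, -0.3129, 0.0983]
ee_rot: [[-0.066, -0.814, 0.578], [-0.998, 0.052, -0.041], [0.003, -0.579, -0.815]]
wrist_force: [1.2, 0.3, 0.3]
gripper_width: 0.163
gripper_force: 30.0
```

Call:
drive_tool --steps '[0, 0, 0, 0, 0, 0, 0, 0, 0, 0, 0, 0, 0, 0, 0, 0, 0, 0, 0, -0.003, 0, 0, 0, 0, 0, 0, -0.007, 0, 0, 0, 0, 0, 0, -0.012, 0, 0, 0, 0, 0, 0, -0.02, 0, 0, 0, 0, 0, 0, -0.03, 0, 0, 0, 0, 0, 0, -0.03, 0, 0, 0, 0, 0, 0, -0.02, 0, 0, 0, 0, 0, 0, 0, 0]'

```text
time_s: 26.12
tcp_pos: [0.3776, -0.3079, 0.2009]
ee_rot: [[-0.065, -0.812, 0.58], [-0.998, 0.049, -0.044], [0.007, -0.581, -0.814]]
wrist_force: [0.5, -0.3, -2.9]
gripper_width: 0.155
gripper_force: 30.0
```

```bash
python3 - <<'E'
from h import *
s=r.sense();R,p=now();print(R,p,np.round(s['joints'],1),s['gripper_width'],s['gripper_force'],s['wrist_force'])
print(np.degrees(np.arcsin(R[2,1])))
# row from w9 (wrist above right chock): find caps
import pickle
P=pickle.load(open('Pw9.pkl','rb'));im=cv2.imread('pics/raw_w9.png');h=cv2.cvtColor(im,cv2.COLOR_BGR2HSV)
for nm,b in (('cap',cv2.inRange(h,(95,130,40),(130,255,255))),('brown',cv2.inRange(h,(0,110,40),(15,255,200)))):
    k,l,st,c=cv2.connectedComponentsWithStats(b)
    for i in range(1,k):
        if st[i,4]>400: print(nm,st[i],plane(P,c[i],.04),'ends',plane(P,(st[i,0],c[i][1]),.027)[1],plane(P,(st[i,0]+st[i,2],c[i][1]),.027)[1])
E
```

```text
[[-0.0651 -0.8123  0.5796]
 [-0.9979  0.0489 -0.0436]
 [ 0.007  -0.5812 -0.8137]] [ 0.3776 -0.3079  0.2009] [-32.6   2.  -29.  -32.4 -31.   53. ] 0.15456024882444033 29.988094582222402 [ 0.5078 -0.3047 -2.9094]
-35.53655550824673
brown [ 291  129  133   66 4962] [0.4446 0.0714 0.04  ] ends 0.004942264349438244 0.14644943972344188
```

Call:
drive_tool --steps '[-0.12, 0, 0, 0, 0, 0, 0, -0.12, 0, 0, 0, 0, 0, 0, -0.12, 0, 0, 0, 0, 0, 0, -0.12, 0, 0, 0, 0, 0, 0, -0.12, 0, 0, 0, 0, 0, 0, -0.02, 0, -0.12, 0, 0, 0, 0, 0, 0, -0.12, 0, 0, 0, 0, 0, 0, -0.12, 0, 0, 0, 0, 0, 0, -0.12, 0, 0, 0, 0, 0, 0, -0.12, 0, 0, 0, 0]'

```text
time_s: 26.95
tcp_pos: [0.3783, -0.307, 0.1954]
ee_rot: [[0.516, -0.857, 0.021], [-0.857, -0.516, -0.001], [0.012, -0.017, -1.0]]
wrist_force: [-0.1, -0.3, -2.3]
gripper_width: 0.163
gripper_force: 30.0
```

Call:
drive_tool --steps '[0, 0, -0.12, 0, 0, 0, 0, 0, 0, -0.12, 0, 0, 0, 0, 0, 0, -0.12, 0, 0, 0, 0, 0, 0, -0.12, 0, 0, 0, 0, 0, 0, -0.12, 0, 0, 0, 0, 0, 0, -0.12, 0, 0, 0, 0, 0, 0, -0.12, 0, 0, 0, 0, 0, 0, -0.12, 0, 0, 0, 0, 0, 0, -0.12, 0, 0, 0, 0, 0, 0, 0, 0, 0, 0, 0]'

```text
time_s: 27.78
tcp_pos: [0.3782, -0.3071, 0.1956]
ee_rot: [[0.999, 0.047, 0.021], [0.047, -0.999, -0.001], [0.021, 0.002, -1.0]]
wrist_force: [-1.1, 0.4, -1.8]
gripper_width: 0.161
gripper_force: 30.0
```

```bash
python3 - <<'E'
from h import *
s=r.sense();R,p=now();print(p,s['joints'],s['gripper_width'],s['wrist_force'])
T=down(2.4);tr,_=rows(R,p,T,p);print('turn',np.radians(tr),'then',T.T@(np.array([.448,.196,.2])-p))
E
```

```text
[ 0.3782 -0.3071  0.1956] [-20.1395  10.5346 -22.8332  -0.4171 -55.4524 113.0618] 0.16148145610513562 [-1.1034  0.4042 -1.8067]
turn [ 0.0024 -0.0213  0.005 ] then [ 0.0908 -0.4997 -0.0044]
```

Call:
drive_tool --steps '[0.002, -0.021, 0.005, 0, 0, 0, 0, 0, 0, 0, 0.007, -0.0385, 0, 0, 0, 0, 0, 0.007, -0.0385, 0, 0, 0, 0, 0, 0.007, -0.0385, 0, 0, 0, 0, 0, 0.007, -0.0385, 0, 0, 0, 0, 0, 0.007, -0.0385, 0, 0, 0, 0, 0, 0.007, -0.0385, 0, 0, 0, 0, 0, 0.007, -0.0385, 0, 0, 0, 0, 0, 0.007, -0.0385, 0, 0, 0, 0, 0, 0.007, -0.0385, 0, 0]'

```text
time_s: 28.62
tcp_pos: [0.4276, 0.0431, 0.1964]
ee_rot: [[0.999, 0.037, 0.002], [0.037, -0.999, -0.003], [0.002, 0.003, -1.0]]
wrist_force: [0.4, -0.4, -1.6]
gripper_width: 0.158
gripper_force: 30.0
```

Call:
drive_tool --steps '[0, 0, 0, 0.007, -0.0385, 0, 0, 0, 0, 0, 0.007, -0.0385, 0, 0, 0, 0, 0, 0.007, -0.0385, 0, 0, 0, 0, 0, 0.007, -0.0385, 0, 0, 0, 0, 0, 0, 0, 0, 0, 0, 0, 0, 0, 0, 0.02, 0, 0, 0, 0, 0, 0, 0, 0, 0, 0, 0, 0, 0, 0, 0]'

```text
time_s: 29.28
tcp_pos: [0.449, 0.1955, 0.175]
ee_rot: [[0.999, 0.039, -0.001], [0.039, -0.999, -0.005], [-0.001, 0.005, -1.0]]
wrist_force: [-0.0, -0.4, -2.9]
gripper_width: 0.159
gripper_force: 30.0
```

```bash
python3 - <<'E'
from h import *
import pickle
s=r.sense();R,p=now();print(R,p,s['joints'],s['gripper_width'],s['wrist_force'])
T=down(2.4);tr,_=rows(R,p,T,p);print('turn',np.radians(tr),'then',T.T@(np.array([.448,.196,.08])-p))
P=r.camera_params('wrist');im=cap('wrist','w10')
h=cv2.cvtColor(im,cv2.COLOR_BGR2HSV)
for nm,b in (('cap',cv2.inRange(h,(95,130,40),(130,255,255))),('brown',cv2.inRange(h,(0,110,40),(15,255,200)))):
    k,l,st,c=cv2.connectedComponentsWithStats(b)
    for i in range(1,k):
        if st[i,4]>400: print(nm,st[i],plane(P,c[i],.04),'ends',plane(P,(st[i,0],c[i][1]),.027)[1],plane(P,(st[i,0]+st[i,2],c[i][1]),.027)[1])
E
```

```text
[[ 0.9993  0.0385 -0.0006]
 [ 0.0385 -0.9992 -0.0052]
 [-0.0008  0.0052 -1.    ]] [0.449  0.1955 0.175 ] [ 42.6992  12.629  -23.7106   0.243  -53.888   49.3645] 0.15867426651431318 [-0.0168 -0.3616 -2.885 ]
turn [ 0.0052  0.0008 -0.0034] then [-0.0009 -0.0005  0.095 ]
brown [ 331  164  156   83 8579] [0.4431 0.0697 0.04  ] ends 0.12914884449213845 -0.007218300450277909
```

Call:
drive_tool --steps '[0.005, 0, -0.003, 0, 0, 0.03, 0, 0, 0, 0, 0, 0, 0.03, 0, 0, 0, 0, 0, 0, 0.02, 0, 0, 0, 0, 0, 0, 0.01, 0, 0, 0, 0, 0, 0, 0.005, 0, 0, 0, 0, 0, 0, 0.003, 0, 0, 0, 0, 0, 0, 0.002, 0, 0, 0, 0, 0, 0, 0, 0]'

```text
time_s: 30.0
tcp_pos: [0.4507, 0.1965, 0.077]
ee_rot: [[0.999, 0.043, 0.004], [0.043, -0.999, 0.004], [0.004, -0.004, -1.0]]
wrist_force: [1.2, -0.4, -2.7]
gripper_width: 0.156
gripper_force: 30.0
```

Call:
drive_tool --steps '[0, 0, 0, 0, 0, 0.001, 0, 0, 0, 0, 0, 0, 0.001, 0, 0, 0, 0, 0, 0, 0.001, 0, 0, 0, 0, 0, 0, 0, 0]'

```text
time_s: 30.33
tcp_pos: [0.4501, 0.1963, 0.0734]
ee_rot: [[0.999, 0.043, 0.003], [0.043, -0.999, 0.003], [0.003, -0.003, -1.0]]
wrist_force: [0.6, 0.3, -1.9]
gripper_width: 0.156
gripper_force: 30.0
```

Call:
drive_tool --steps '[0, 0, 0, 0, 0, 0.001, 0, 0, 0, 0, 0, 0, 0.001, 0, 0, 0, 0, 0, 0, 0, 0]'

```text
time_s: 30.58
tcp_pos: [0.45, 0.1962, 0.0711]
ee_rot: [[0.999, 0.043, 0.002], [0.043, -0.999, 0.003], [0.002, -0.003, -1.0]]
wrist_force: [-1.3, -0.5, -2.4]
gripper_width: 0.154
gripper_force: 30.0
```

Call:
drive_tool --steps '[-0.003, 0, 0, 0, 0, 0.001, 0, 0, 0, 0, 0, 0, 0.001, 0, 0, 0, 0, 0, 0, 0, 0]'

```text
time_s: 30.83
tcp_pos: [0.45, 0.1962, 0.069]
ee_rot: [[0.999, 0.043, 0.002], [0.043, -0.999, -0.0], [0.002, 0.001, -1.0]]
wrist_force: [0.4, -0.2, -2.7]
gripper_width: 0.16
gripper_force: 30.0
```

Call:
drive_tool --steps '[0, 0, 0, 0, 0, 0.001, 0, 0, 0, 0, 0, 0, 0, 0]'

```text
time_s: 31.0
tcp_pos: [0.45, 0.1962, 0.0681]
ee_rot: [[0.999, 0.043, 0.002], [0.043, -0.999, -0.0], [0.002, 0.0, -1.0]]
wrist_force: [-0.2, -0.3, -2.5]
gripper_width: 0.159
gripper_force: 30.0
```

Call:
drive_tool --steps '[0, 0, 0, 0, 0, 0.001, 0, 0, 0, 0, 0, 0, 0, 0]'

```text
time_s: 31.17
tcp_pos: [0.4501, 0.1962, 0.0671]
ee_rot: [[0.999, 0.043, 0.003], [0.043, -0.999, -0.0], [0.003, 0.0, -1.0]]
wrist_force: [0.4, 0.4, -2.5]
gripper_width: 0.16
gripper_force: 30.0
```

Call:
drive_tool --steps '[0, 0, 0, 0, 0, 0.001, 0, 0, 0, 0, 0, 0, 0, 0]'

```text
time_s: 31.33
tcp_pos: [0.4503, 0.1964, 0.0667]
ee_rot: [[0.999, 0.043, 0.003], [0.043, -0.999, -0.0], [0.003, 0.0, -1.0]]
wrist_force: [0.1, -0.1, 0.5]
gripper_width: 0.158
gripper_force: 30.0
```

Call:
drive_tool --steps '[0, 0, 0, 0, 0, 0.001, 0, 0, 0, 0, 0, 0, 0, 0]'

```text
time_s: 31.5
tcp_pos: [0.4503, 0.1964, 0.0666]
ee_rot: [[0.999, 0.044, 0.003], [0.044, -0.999, -0.0], [0.003, 0.0, -1.0]]
wrist_force: [-3.5, -1.3, 9.2]
gripper_width: 0.16
gripper_force: 30.0
```

Call:
drive_tool --steps '[0, 0, 0, 0, 0, 0.001, 0, 0, 0, 0, 0, 0, 0, 0]'

```text
time_s: 31.67
tcp_pos: [0.4504, 0.1964, 0.0666]
ee_rot: [[0.999, 0.044, 0.004], [0.044, -0.999, -0.0], [0.004, 0.0, -1.0]]
wrist_force: [-6.1, -1.2, 17.1]
gripper_width: 0.16
gripper_force: 30.0
```

Call:
drive_tool --steps '[0, 0, 0, 0, 0, -0.0018, 0, 0, 0, 0, 0, 0.002, 0, 0, 0, 0, 0, 0, 0.002, 0, 0, 0, 0, 0, 0, 0.002, 0, 0, 0, 0, 0, 0, 0.002, 0, 0, 0, 0, 0, 0, 0.002, 0, 0, 0, 0, 0, 0, 0, 0, 0]'

```text
time_s: 32.25
tcp_pos: [0.452, 0.1871, 0.0668]
ee_rot: [[0.999, 0.044, 0.006], [0.044, -0.999, 0.002], [0.006, -0.002, -1.0]]
wrist_force: [1.5, 5.3, 5.4]
gripper_width: 0.157
gripper_force: 30.0
```

Call:
drive_tool --steps '[0, 0, 0, 0, 0.001, 0, 0, 0, 0, 0, 0, 0.001, 0, 0, 0, 0, 0, 0, 0, 0, 0]'

```text
time_s: 32.5
tcp_pos: [0.452, 0.1852, 0.0668]
ee_rot: [[0.999, 0.044, 0.006], [0.044, -0.999, 0.002], [0.006, -0.002, -1.0]]
wrist_force: [1.6, 5.3, 4.8]
gripper_width: 0.156
gripper_force: 30.0
```

Call:
drive_tool --steps '[0, 0, 0, 0, 0.001, 0, 0, 0, 0, 0, 0, 0.001, 0, 0, 0, 0, 0, 0, 0, 0, 0]'

```text
time_s: 32.75
tcp_pos: [0.4521, 0.1832, 0.0668]
ee_rot: [[0.999, 0.044, 0.006], [0.044, -0.999, 0.002], [0.006, -0.002, -1.0]]
wrist_force: [1.2, 4.5, 5.8]
gripper_width: 0.157
gripper_force: 30.0
```

Call:
drive_tool --steps '[0, 0, 0, 0, 0.001, -0.0005, 0, 0, 0, 0, 0, 0.001, 0, 0, 0, 0, 0, 0, 0, 0, 0]'

```text
time_s: 33.0
tcp_pos: [0.4513, 0.1803, 0.0667]
ee_rot: [[0.999, 0.043, 0.004], [0.043, -0.999, 0.0], [0.004, -0.0, -1.0]]
wrist_force: [2.6, 3.4, 3.7]
gripper_width: 0.16
gripper_force: 30.0
```

Call:
drive_tool --steps '[0, 0, 0, 0, 0.001, 0, 0, 0, 0, 0, 0, 0.001, 0, 0, 0, 0, 0, 0, 0, 0, 0]'

```text
time_s: 33.25
tcp_pos: [0.4512, 0.1784, 0.0667]
ee_rot: [[0.999, 0.043, 0.003], [0.043, -0.999, 0.0], [0.003, -0.0, -1.0]]
wrist_force: [0.7, 4.0, 3.6]
gripper_width: 0.158
gripper_force: 30.0
```

```bash
python3 st.py
```

```text
[[ 0.9991  0.0432  0.0034]
 [ 0.0432 -0.9991  0.0004]
 [ 0.0034 -0.0003 -1.    ]] [0.4512 0.1784 0.0667] 0.15753667950768524 [0.7115 3.9812 3.5951]
```

View pics/last.png

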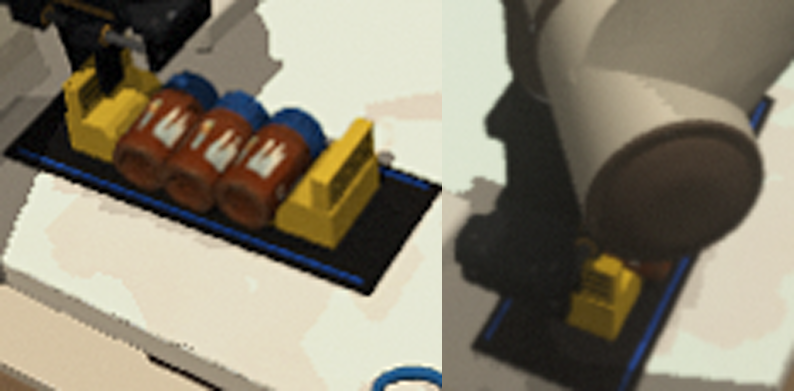

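The picture (left half: scene camera) shows all three bottles touching between the two chocks, with the left chock at or nearly at A. I'll push 2 mm more and check numerically whether the far chock shifts.

```bash
cp pics/raw_x.png pics/raw_x1.png
```

Call:
drive_tool --steps '[0, 0, 0, 0, 0.001, 0, 0, 0, 0, 0, 0, 0.001, 0, 0, 0, 0, 0, 0, 0, 0, 0]'

```text
time_s: 33.6
tcp_pos: [0.4514, 0.1771, 0.0668]
ee_rot: [[0.999, 0.043, 0.004], [0.043, -0.999, 0.002], [0.004, -0.002, -1.0]]
wrist_force: [-0.9, 6.1, 4.1]
gripper_width: 0.16
gripper_force: 30.0
```

```bash
cat > mv.py <<'E'
from h import *
P=r.camera_params('scene')
a=cv2.imread('pics/raw_x1.png');b=cap('scene','x2');R,p=now();print(p,r.sense()['wrist_force'])
def px(y,z=.05): return proj(P,np.array([.4534-(y-.0737)*.042,y,z]))
for n,y,w in (('rightchock',-.03,14),('C',.027,12),('B',.073,9),('A',.119,9),('leftchock',.175,10)):
    u=px(y,.04 if 'ch' in n else .03).astype(int)
    ca=[cv2.cvtColor(i[u[1]-w:u[1]+w,u[0]-w:u[0]+w],cv2.COLOR_BGR2GRAY).astype(np.float32) for i in (a,b)]
    s,resp=cv2.phaseCorrelate(ca[0],ca[1],cv2.createHanningWindow((2*w,2*w),cv2.CV_32F))
    J=px(y-.005)-px(y+.005);J/=10  # px per mm toward -y
    print(n,'mm toward -y',np.dot(s,J)/np.dot(J,J),round(resp,2))
E
python3 mv.py
```

```text
[0.4514 0.1772 0.0668] [1.004  6.4548 2.7669]
rightchock mm toward -y 0.9118615914205095 0.92
C mm toward -y -0.6285637447291474 0.92
B mm toward -y 0.22137488715171758 1.0
A mm toward -y -0.84243078088227 1.24
leftchock mm toward -y 1.312297034629047 0.98
```

Call:
drive_tool --steps '[0, 0, 0, 0, 0.001, 0, 0, 0, 0, 0, 0, 0.001, 0, 0, 0, 0, 0, 0, 0.001, 0, 0, 0, 0, 0, 0, 0, 0, 0]'

```text
time_s: 33.98
tcp_pos: [0.4518, 0.1746, 0.0669]
ee_rot: [[0.999, 0.043, 0.005], [0.043, -0.999, 0.002], [0.005, -0.002, -1.0]]
wrist_force: [0.2, 7.8, 3.9]
gripper_width: 0.161
gripper_force: 30.0
```

```bash
python3 mv.py
```

```text
[0.4519 0.1746 0.0669] [1.1174 8.3221 3.1434]
rightchock mm toward -y 3.4381720915713316 1.15
C mm toward -y 1.3989861914278412 0.96
B mm toward -y 2.0265743597823116 0.98
A mm toward -y 0.917689687122654 0.93
leftchock mm toward -y 2.449379008482011 0.82
```

Everything moves together, so the row is tight. Now I release and withdraw.

Call:
drive_tool --steps '[0, 0, 0, 0, 0, 0, 0.35, 0, 0, 0, 0, 0, 0, 0.35, 0, 0, 0, 0, 0, 0, 0.35, 0, 0, 0, 0, 0, 0, 0.35, 0, 0, 0, 0, 0, -0.005, 0.35, 0, 0, 0, 0, 0, -0.015, 0.35, 0, 0, 0, 0, 0, -0.03, 0.35, 0, 0, 0, 0, 0, -0.04, 0.35, 0, 0, 0, 0, 0, -0.04, 0.35, 0, 0, 0, 0, 0, -0.04, 0.35]'

```text
time_s: 34.87
tcp_pos: [0.4497, 0.1723, 0.2383]
ee_rot: [[0.999, 0.043, 0.001], [0.043, -0.999, -0.001], [0.001, 0.001, -1.0]]
wrist_force: [1.7, 0.8, -0.2]
gripper_width: 0.352
gripper_force: 0.0
```

Call:
drive_tool --steps '[0, 0, 0, -0.02, 0.035, 0, 0.35, 0, 0, 0, -0.02, 0.035, 0, 0.35, 0, 0, 0, -0.01, 0.035, 0, 0.35, 0, 0, 0, 0, 0, 0, 0.35, 0, 0, 0, 0, 0, 0, 0.35]'

```text
time_s: 35.28
tcp_pos: [0.4041, 0.0645, 0.2368]
ee_rot: [[0.999, 0.04, 0.003], [0.04, -0.999, -0.0], [0.003, 0.0, -1.0]]
wrist_force: [0.1, 0.1, 0.4]
gripper_width: 0.354
gripper_force: 0.0
```

```bash
python3 mv.py; python3 - <<'E'
from h import *
P=r.camera_params('wrist');im=cap('wrist','wf');h=cv2.cvtColor(im,cv2.COLOR_BGR2HSV);print(now()[1])
for nm,z,b in (('cap',.035,cv2.inRange(h,(95,130,40),(130,255,255))),('brown',.035,cv2.inRange(h,(0,110,40),(15,255,200))),('yellow',.03,cv2.inRange(h,(18,130,40),(35,255,255)))):
    k,l,st,c=cv2.connectedComponentsWithStats(b)
    for i in range(1,k):
        if st[i,4]>300:
            m=l==i; rect=cv2.minAreaRect(np.argwhere(m)[:,::-1].astype(np.float32)); print(nm,st[i],'c',plane(P,c[i],z),'y ends',plane(P,(st[i,0],c[i][1]),z)[1],plane(P,(st[i,0]+st[i,2],c[i][1]),z)[1],'ang',rect[2])
E
```

```text
[0.4049 0.0655 0.2367] [-0.0695  0.2041 -0.8558]
rightchock mm toward -y 3.188116559717098 1.08
C mm toward -y 1.5013099302161221 0.92
B mm toward -y 3.0054196208638153 1.06
A mm toward -y 0.7659109923521809 1.03
leftchock mm toward -y 1.5775146146163803 0.53
[0.4053 0.0662 0.2366]
cap [249  82  26  23 307] c [0.4859 0.0627 0.035 ] y ends 0.07653297943290126 0.05180006476032335 ang -0.0
brown [ 185  102  140   73 6337] c [0.4452 0.0724 0.035 ] y ends 0.13809140994219626 0.0003146132031784793 ang 88.75463104248047
yellow [ 123   84   65   81 4422] c [0.4521 0.1682 0.03  ] y ends 0.19997097978915362 0.13592262229019395 ang 84.2894058227539
yellow [ 323   86   63   81 4160] c [ 0.4595 -0.0272  0.03  ] y ends 0.00234611763220402 -0.05975387793182359 ang 90.0
yellow [171 267  14  56 371] c [0.2534 0.1524 0.03  ] y ends 0.15805903697592935 0.142009881229311 ang 86.98721313476562
yellow [  95  335  385   23 6464] c [0.194  0.0062 0.03  ] y ends 0.2501781414644939 -0.20856071463640963 ang 0.15740561485290527
```

```bash
python3 -c "
from station import r
print(r.finish_job())"
```

```text
the job is handed in; nothing more can be done
None
```

The three bottles now lie touching in a row along the mat, with a chock set tight under each end and the arm clear of everything. I handed the job in at about 35 s of the 72 s allowed; finish_job gave no verdict.

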